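# Fetch the check weight from behind the sample jars

### The job

The packing scale is due its daily check, but its steel check weight stands at the back of the steel sample tray, hemmed in by three glass jars. Stand all three jars upright on the empty wooden drying tray, set the weight gently down on the middle of the scale's pan and leave it there, then put each jar back upright on the very spot where it stood at the start. Do not tip the jars, and leave the spare lids and the hygrometer where they are.

Things in the scene. Friction and masses are not known exactly. Their poses are not given: they have to be found in the camera images.
- jar_wide_mid (a point): Stout round glass jar of dried mango (sizes in mm) with an aluminium screw lid: diameter 62, height 118 (lid diameter 58, top 16), 0.2 to 0.4 kg. Stands in the steel tray about 60 from the check weight, the other jars about 80 or more off: grip it across the line from jar to weight, 20 to 40 below its top. Its own place is where it stands at the start. Origin: on its axis, half-way up; z up.
- jar_square_mid (a point): Square glass jar of dried mango (sizes in mm), 54 by 54 in plan, height 126, round aluminium lid (diameter 48, top 16), 0.2 to 0.4 kg. Stands in the steel tray about 60 from the check weight, the other jars about 80 or more off: grip it across the line from jar to weight, 20 to 40 below its top. Its own place is where it stands at the start. Origin: on its axis, half-way up; z up. x and y are square to its flat sides.
- jar_slim_mid (a point): Slim, tallest round glass jar of dried mango (sizes in mm): diameter 51, height 142, aluminium lid (diameter 46, top 16), 0.2 to 0.35 kg. Stands in the steel tray about 60 from the check weight, the other jars about 80 or more off: grip it across the line from jar to weight, 20 to 40 below its top. Its own place is where it stands at the start. Origin: on its axis, half-way up; z up.
- check_weight_mid (a point): 500 g steel check weight (sizes in mm): upright cylinder, diameter 40 and 47 high, with a small knob (diameter 24) on top, 64 high in all. Stands near the back of the steel tray, a jar in front and one on either side, all about twice its height and only 5 to 18 away, so a gripper cannot come down to it until they are gone. Origin: on its axis, 32 above its foot; z up.
- scale_pan (a point): Flat steel pan of the grey packing scale, 180 mm (x) by 190 mm (y), 53 mm above the bench; the pan does not move. The scale's display and keys are in front of the pan (its -x side), lower than the pan. The scale stands to the left or right of the steel tray. Origin: centre of the pan's upper face; z up.
- drying_tray: Empty wooden drying tray with a mesh floor, fixed to the bench on the other side of the steel tray from the scale; sizes in mm: 320 (x) by 200 (y) outside, frame 18 wide and 26 high, floor 284 by 164 inside, the floor's upper face 10 above the origin. Origin: centre of its underside, on the bench; x is along its length. All three jars fit in a row along x, 85 apart.
- steel_tray: Shallow steel tray, fixed to the bench, in which the jars and the weight stand; sizes in mm: 240 (x) by 260 (y), floor 6 above the bench, rim 14 high, back rim (+x side) 30 high. Origin: centre of its underside; the weight stands at about x = +35 mm, y = 0 in its frame, the jars in front of it (x = -25 mm) and at either side (y = +60 and -60 mm).
- spare_lids: Bystander, leave alone: two spare aluminium lids stacked, diameter 48 mm, height 25 mm in all, loose in the front left corner of the steel tray. Origin: centre of the underside.
- hygrometer: Bystander, leave alone: small round white hygrometer, diameter 44 mm, height 15 mm, loose in the front right corner of the steel tray. Origin: centre of the underside.
Mind the look-alikes: they are no part of the job. What is shaped like the part that bears jar_square_mid but purple is not meant.

How it is judged:
By the outcome, as a careful person would: the job done as asked, in the order asked, and still so for the second after the job is handed in, with the robot touching nothing.
It also fails if it takes over 144 s, if anything falls off the work surface, if the arm or the gripper's body presses on something with over 40 N, if the wrist force passes 120 N, or if a joint passes its speed limit or range.

### The arm

A 7-joint arm with a two-finger parallel gripper is mounted at the origin on the work surface. World frame = base frame: x ahead of the robot, y to its left, z up, the work surface at z = 0. Lengths are in m, angles in degrees, forces in N, time in s.
With the tool pointing down it reaches from about 0.425 to 0.875 m from the base axis. Payload 4.7 kg.
Tool frame: the origin (TCP) lies at the very end of the fingers, on their centre line; the grasp point (between the pads) lies env.tcp_to_grasp behind it (env.tcp_to_grasp is the distance from the TCP to the grasp point, in m); z points along the fingers, x is the direction in which the jaws open and shut, and the axes are right-handed (so a half turn about z gives the same grasp; the last joint's range is limited). The gripper opens to 87 mm and grips with 3 to 60 N. Pads are 19 mm wide; open, the fingers measure 117 mm over their backs; the gripper's body (75 mm by 190 mm) begins 51 mm behind the grasp point.
Start: joints at [77.24, 18.392, -4.016, 83.108, 1.295, 78.541, -3.26], TCP at [0.152, -0.632, 0.223] pointing down, gripper open.
Joint ranges: [-163.93, 163.93], [-17.29, 119.83], [-79.2, 71.16], [3.27, 140.29], [-89.18, 269.18], [5.43, 117.66], [-154.24, 154.24]. Speed limits (degrees/s): [147.25, 147.25, 180, 180, 180, 180, 180].

### API

Orientations are given as [roll, pitch, yaw] about the fixed x, y, z axes, in that order (R = Rz(yaw) Ry(pitch) Rx(roll)).
In Python, from cell import env gives the robot as it stands. The module is installed in compiled form; this text tells all that it offers.
- The arm moves only by the tool send_rows, never from a script. Its argument "steps" is a list of rows, each a list of 3 entries, a list of its own where there are three numbers: the shift along the tool's x, y, z in m, then the turn, a rotation vector about the tool's x, y, z in rad, then the finger opening in m, from 0 to 0.087. A call has exactly 5 rows; each row is the pose to reach, as a shift and turn from the pose commanded when the call began, along the tool's axes at that moment; what a row does not reach only later rows make up. A row lasts 1/12 s, in which the tool goes at most 41.7 mm and 7.16 degrees, less where a joint would pass 70% of its speed; a pose out of reach is approached as far as the arm can. A call with a gripper value outside its range is refused whole. The fingers move at their own pace and stop on an object; "grip_force" is the grip in N (left out, the last holds). Time passes only in rows, so rows that repeat a pose let the fingers close, or fill a call up. It gives the time, the measured TCP pose, the force and the opening at its end, in the units of the state.
- env.get_obs(): the state, without advancing time (a new reading comes with each control period).
- env.read_camera(name): name is "side" or "top" or "wrist"; returns a dict with "pixels" (400x640x3 uint8, red, green, blue), "fx", "fy", "cx", "cy" (pixels), "position" and "rotation" of the camera in the world. Camera axes: x right, y up, looking along -z (the intrinsics and any distortion apply to the point x, -y, -z); pixel columns grow to the right and rows downward; lengths in m; the calibration is good to about 2 mm. A picture is of the moment at which its call begins. There is no depth.
- env.sign_off(): hands the job in, once; it reports no verdict.
The state is a dict: "time_s": time; "qpos": joint angles; "joint_velocities": joint speeds; "effort": joint torques, N m; "tool_pos": TCP position; "tool_rot": TCP orientation; "force": force on the tool from outside, world axes, zero at the start; "wrist_torque": the same for the moment, N m; "grip_width": finger opening in m.
Only numpy, scipy, OpenCV 4.12 (cv2) and the standard library are available. Lean on these libraries where they do the work, as an engineer would, in place of code of your own. Each camera call takes 0.05 s, during which the arm holds its last target.

## Working session

There is one attempt and no reset: what is moved stays moved. The work goes in short steps, Python scripts to look and compute and a tool call to move; the robot and the scene stay as the last step left them, time stands still between calls to the robot, and variables do not carry over. Pictures are saved under pics/ and viewed, and the job is handed in when it is done.

Besides the shell and the picture viewer there is one more tool, called after "Emit:" as name([rows], argument=value, ...), one row to a line, values as JSON. send_rows: Moves the arm, as the interface text tells. Its arguments: {"type":"object","properties":{"steps":{"type":"array"},"grip_force":{"type":"number"}},"required":["steps"]}

```bash
mkdir -p pics; ls; python3 - <<'E'
from cell import env
import cv2
o=env.get_obs()
for k,v in o.items(): print(k,v)
print(env.tcp_to_grasp)
for n in ("side","top","wrist"):
    c=env.read_camera(n)
    cv2.imwrite(f"pics/{n}0.png",cv2.cvtColor(c["pixels"],cv2.COLOR_RGB2BGR))
    print(n,{k:v for k,v in c.items() if k!="pixels"})
E
```

```text
pics
time_s 0.0
qpos [77.24070881 18.43800058 -4.01444346 83.17435822  1.29742049 78.54207959
 -3.25947179]
joint_velocities [ 0.0168624   0.02963625  0.06260552  0.06119726 -0.02349332  0.02441663
 -0.01229967]
effort [ 2.34663767e-04 -4.91280055e+01 -4.03398843e-01 -3.12523627e+01
 -6.38661487e-02  4.38180612e-02  1.80907282e-04]
tool_pos [ 0.15227322 -0.63133936  0.22147816]
tool_rot [ 1.79991466e+02  1.09063820e-01 -7.64310006e+01]
force [1.69380743 0.05663816 0.20218003]
wrist_torque [-0.01049251 -0.02695191 -0.04481791]
grip_width 0.08718478491683326
0.0187
side {'fx': 459.16509051554505, 'fy': 459.16509051554505, 'cx': 321.264906426131, 'cy': 202.8241375697035, 'position': array([ 0.24447318, -0.62449289,  0.90670566]), 'rotation': array([ 42.1900574 ,   0.20256573, -29.32127019])}
top {'fx': 371.47326250550094, 'fy': 371.47326250550094, 'cx': 317.30860257704154, 'cy': 198.8647155943821, 'position': array([0.44271704, 0.00606105, 0.90918294]), 'rotation': array([  9.5284256 ,   1.00053835, -90.79930598])}
wrist {'fx': 339.75288018386624, 'fy': 339.75288018386624, 'cx': 320.898737496491, 'cy': 195.57795764625948, 'position': array([ 0.21657613, -0.61595749,  0.38459944]), 'rotation': array([-14.36824796,   0.12903643, -76.46769346])}
```

View pics/top0.png

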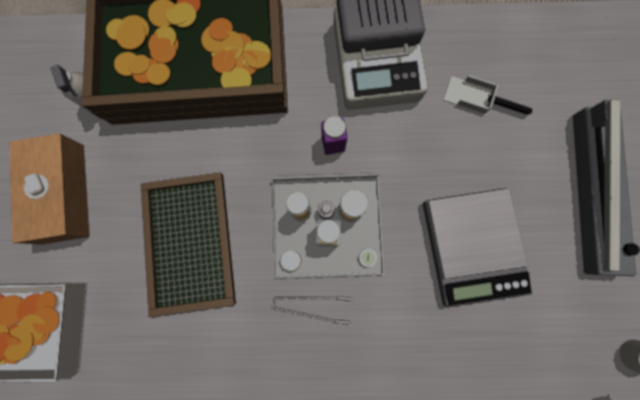

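View pics/side0.png

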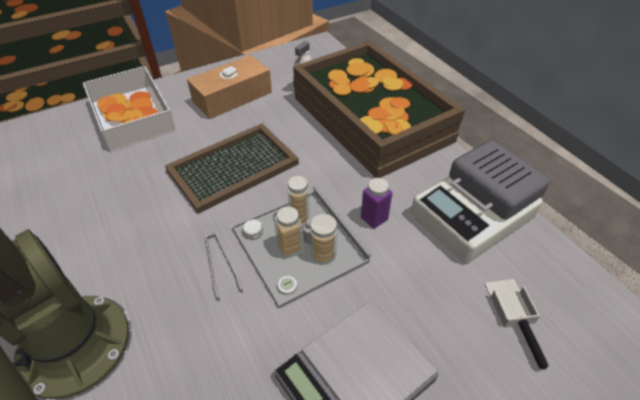

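View pics/wrist0.png

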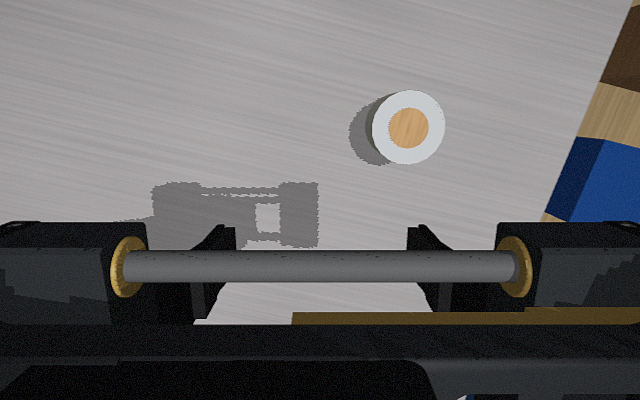

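```bash
cat > h.py <<'E'
import numpy as np, cv2
from scipy.spatial.transform import Rotation as R
from cell import env
def rot(e): return R.from_euler('xyz',e,degrees=True).as_matrix()
def cam(n): return env.read_camera(n)
def ray(c,u,v):
    d=np.array([(u-c["cx"])/c["fx"],-(v-c["cy"])/c["fy"],-1.0]); d=rot(c["rotation"])@d
    return np.array(c["position"]),d
def onz(c,u,v,z):
    p,d=ray(c,u,v); return p+d*(z-p[2])/d[2]
def proj(c,P):
    q=rot(c["rotation"]).T@(np.array(P)-c["position"]); return c["cx"]+c["fx"]*q[0]/-q[2], c["cy"]-c["fy"]*q[1]/-q[2]
def tri(c1,a,c2,b):
    p,d=ray(c1,*a);q,e=ray(c2,*b); d=d/np.linalg.norm(d);e=e/np.linalg.norm(e)
    s=np.linalg.lstsq(np.stack([d,-e],1),q-p,rcond=None)[0]
    A=p+s[0]*d;B=q+s[1]*e; return (A+B)/2,np.linalg.norm(A-B)
def bgr(c): return cv2.cvtColor(c["pixels"],cv2.COLOR_RGB2BGR)
def crop(c,x0,y0,x1,y1,k,f): cv2.imwrite(f,cv2.resize(bgr(c)[y0:y1,x0:x1],None,fx=k,fy=k,interpolation=cv2.INTER_CUBIC))
E
python3 - <<'E'
from h import *
t=cam("top");s=cam("side")
np.savez("t0.npz",**t);np.savez("s0.npz",**s)
crop(t,262,165,392,285,6,"pics/t0c.png")
crop(s,225,165,375,305,5,"pics/s0c.png")
crop(t,130,165,240,320,4,"pics/t0d.png")
E
```

```text
(no output)
```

View pics/t0c.png

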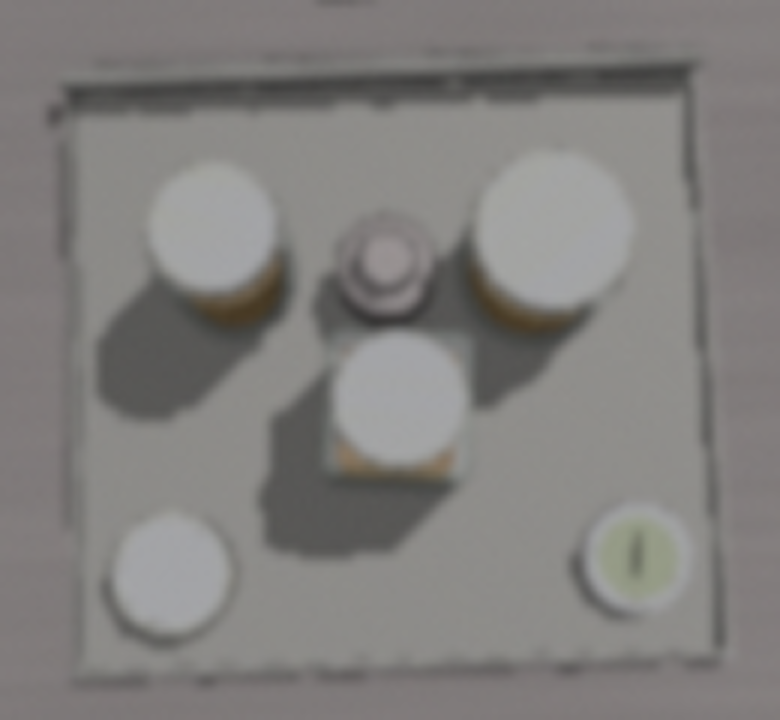

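View pics/s0c.png

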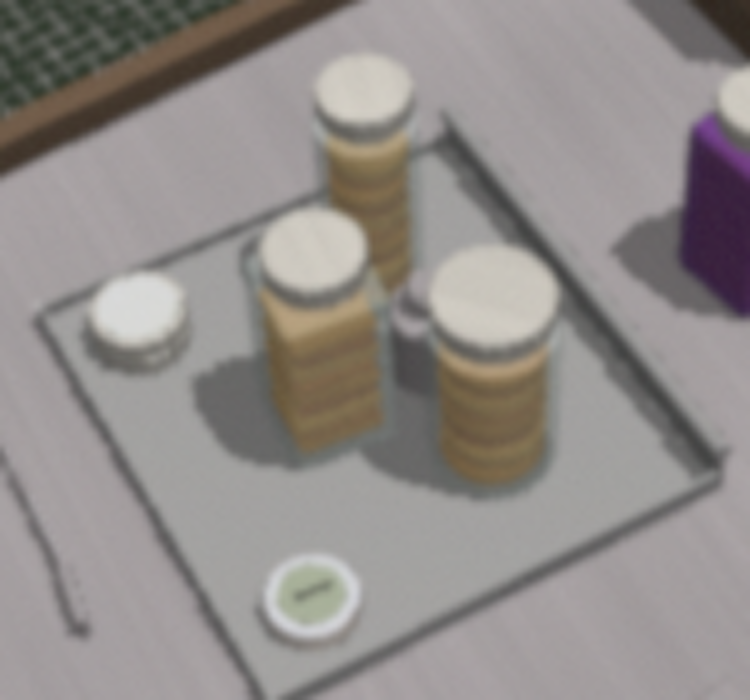

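Jars with mango: slim at top px (298,204), square at (328,231), wide at (354,203). The purple square one at (334,135) is the look-alike and is excluded. The crop confirms the square mango jar in the steel tray.

```bash
python3 - <<'E'
from h import *
t=dict(np.load("t0.npz"));s=dict(np.load("s0.npz"))
H={"slim":.148,"square":.132,"wide":.124,"lids":.031,"hyg":.021}
def lids(c,box,th):
    x0,y0,x1,y1=box; k=6
    im=cv2.resize(bgr(c)[y0:y1,x0:x1],None,fx=k,fy=k,interpolation=cv2.INTER_CUBIC)
    hsv=cv2.cvtColor(im,cv2.COLOR_BGR2HSV)
    m=((hsv[...,2]>th)&(hsv[...,1]<50)).astype(np.uint8)*255
    m=cv2.morphologyEx(m,cv2.MORPH_OPEN,np.ones((9,9)))
    cs,_=cv2.findContours(m,cv2.RETR_EXTERNAL,cv2.CHAIN_APPROX_NONE)
    out=[]
    for q in cs:
        if cv2.contourArea(q)<2000: continue
        q=cv2.convexHull(q);e=cv2.fitEllipse(q); u=(e[0][0]+.5)/k-.5+x0; v=(e[0][1]+.5)/k-.5+y0
        out.append((u,v,e[1][0]/k,e[1][1]/k))
    return out
print("top"); T=lids(t,(262,165,392,285),158)
for o in T: print(np.round(o,2),[ (n,np.round(onz(t,o[0],o[1],h)[:2],4)) for n,h in H.items()])
print("side");S=lids(s,(225,165,375,305),165)
for o in S: print(np.round(o,2),[ (n,np.round(onz(s,o[0],o[1],h)[:2],4)) for n,h in H.items()])
print([np.round(proj(s,[*onz(t,298,204,.148)[:2],.148]),1)])
E
```

```text
top
[290.06 259.95  17.31  17.85] [('slim', array([0.4462, 0.0745])), ('square', array([0.4463, 0.0759])), ('wide', array([0.4463, 0.0766])), ('lids', array([0.4467, 0.085 ])), ('hyg', array([0.4468, 0.0859]))]
[328.21 230.97  20.01  20.45] [('slim', array([ 0.5037, -0.0038])), ('square', array([ 0.5049, -0.004 ])), ('wide', array([ 0.5056, -0.0041])), ('lids', array([ 0.513 , -0.0053])), ('hyg', array([ 0.5138, -0.0055]))]
[296.89 202.2   19.2   19.47] [('slim', array([0.5644, 0.0601])), ('square', array([0.5669, 0.0612])), ('wide', array([0.5682, 0.0618])), ('lids', array([0.5831, 0.0684])), ('hyg', array([0.5847, 0.0691]))]
[354.12 202.52  24.27  24.59] [('slim', array([ 0.5617, -0.0586])), ('square', array([ 0.5642, -0.0599])), ('wide', array([ 0.5655, -0.0606])), ('lids', array([ 0.58  , -0.0685])), ('hyg', array([ 0.5816, -0.0693]))]
side
[316.77 299.02  12.55  20.4 ] [('slim', array([ 0.4524, -0.2316])), ('square', array([ 0.4568, -0.2233])), ('wide', array([ 0.459 , -0.2192])), ('lids', array([ 0.4845, -0.171 ])), ('hyg', array([ 0.4872, -0.1658]))]
[338.37 288.22  14.77  16.
[... 2056 characters left out ...]
.4344, 0.1529])), ('hyg', array([0.4366, 0.1618]))]
[252.37 195.99  11.21  14.91] [('slim', array([0.4535, 0.0714])), ('square', array([0.4579, 0.0861])), ('wide', array([0.4601, 0.0934])), ('lids', array([0.4857, 0.1787])), ('hyg', array([0.4885, 0.1879]))]
[373.14 184.04   9.51  14.17] [('slim', array([ 0.7122, -0.0315])), ('square', array([ 0.722, -0.019])), ('wide', array([ 0.727 , -0.0128])), ('lids', array([0.7843, 0.0599])), ('hyg', array([0.7904, 0.0677]))]
[305.74 177.07  26.38  40.26] [('slim', array([0.5872, 0.0656])), ('square', array([0.5944, 0.0802])), ('wide', array([0.598 , 0.0875])), ('lids', array([0.64  , 0.1721])), ('hyg', array([0.6445, 0.1812]))]
[array([297.2, 183.1])]
```

View pics/t0d.png

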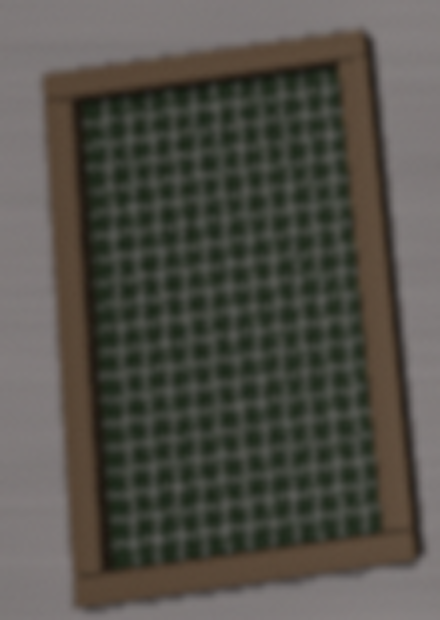

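```bash
python3 - <<'E'
from h import *
t=dict(np.load("t0.npz"));s=dict(np.load("s0.npz"))
print("slim side",onz(s,225+(364-2)/5,165+(91-2)/5,.148))
print("weight top knob",onz(t,262+(386-2.5)/6,165+(257-2.5)/6,.070),"base-cyl top",onz(t,262+(386-2.5)/6,165+(264-2.5)/6,.053))
crop(t,415,180,540,310,5,"pics/t0p.png")
crop(s,265,295,445,400,4,"pics/s0p.png")
# drying tray
print("dry corners outer z.026")
C=[onz(t,130+u/4,165+v/4,.026)[:2] for u,v in ((45,76),(364,32),(412,552),(78,604))]
for c in C: print(np.round(c,4))
C=np.array(C);print("ctr",C.mean(0),"len",np.linalg.norm(C[0]-C[3]),np.linalg.norm(C[1]-C[2]),np.linalg.norm(C[0]-C[1]),"yaw",np.degrees(np.arctan2(*(C[0]-C[3])[::-1])),np.degrees(np.arctan2(*(C[1]-C[2])[::-1])))
print("steel corners")
C=np.array([onz(t,262+u/6,165+v/6,z)[:2] for u,v,z in ((68,90,.03),(692,68,.03),(720,660,.014),(75,683,.014))]);print(C.round(4),C.mean(0))
print("yaw", [np.degrees(np.arctan2(*d[::-1])) for d in (C[0]-C[1],C[3]-C[2])])
E
```

```text
slim side [0.56141232 0.05845787 0.148     ]
weight top knob [ 0.56367652 -0.00061141  0.07      ] base-cyl top [ 0.56338599 -0.00069782  0.053     ]
dry corners outer z.026
[0.6354 0.4499]
[0.6594 0.2546]
[0.3504 0.2177]
[0.3237 0.4105]
ctr [0.49222321 0.3331685 ] len 0.31416497254454007 0.31123091132253766 0.19682282994398312 yaw 7.216306755316263 6.802093204791355
steel corners
[[ 0.6387  0.1254]
 [ 0.6433 -0.1266]
 [ 0.4088 -0.1303]
 [ 0.4033  0.1234]] [ 0.52352501 -0.00199321]
yaw [np.float64(91.0421242012693), np.float64(91.24214528842083)]
```

View pics/t0p.png

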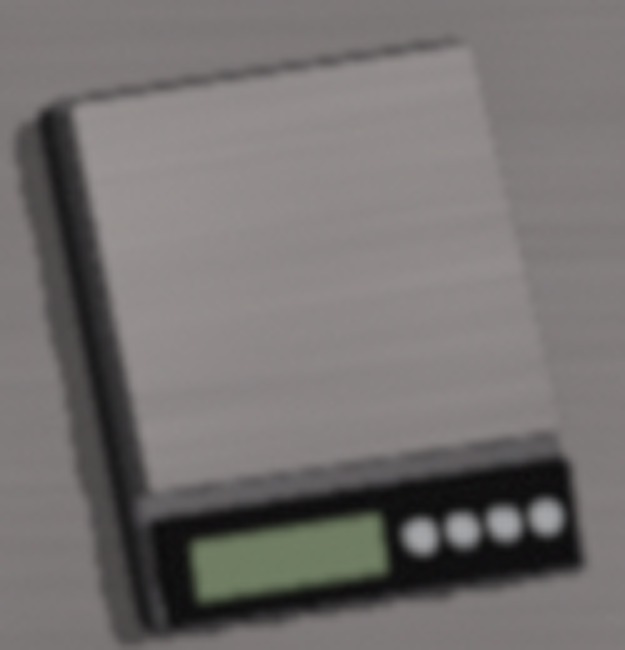

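View pics/s0p.png

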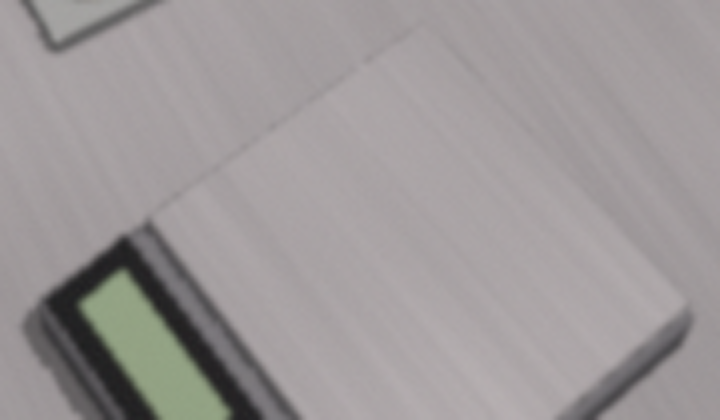

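```bash
cat >> h.py <<'E'
def to(x,y,z,yaw,o=None):
    o=o or env.get_obs(); M=rot(o["tool_rot"]); d=M.T@(np.array([x,y,z])-o["tool_pos"])
    rv=R.from_matrix(M.T@rot([180,0,yaw])).as_rotvec()
    print("pos",np.round(o["tool_pos"],4),"rot",np.round(o["tool_rot"],2),"F",np.round(o["force"],1),"g",round(o["grip_width"],4),"t",round(o["time_s"],2))
    print("shift",np.round(d,4),"rotvec",np.round(rv,4))
E
python3 - <<'E'
from h import *
t=dict(np.load("t0.npz"));s=dict(np.load("s0.npz"))
C=np.array([onz(t,415+(u-2)/5,180+(v-2)/5,.053)[:2] for u,v in ((70,105),(465,40),(560,432),(148,492))]);print(C.round(4),C.mean(0))
print([np.linalg.norm(C[i]-C[(i+1)%4]) for i in range(4)])
for u,v in ((425,28),(688,300),(150,222)): print(onz(s,265+(u-1.5)/4,295+(v-1.5)/4,.053))
to(.45,-.35,.27,-42)
E
```

```text
[[ 0.5782 -0.2395]
 [ 0.6058 -0.4244]
 [ 0.4258 -0.4491]
 [ 0.4018 -0.2632]] [ 0.50288526 -0.34404882]
[np.float64(0.18694143697600737), np.float64(0.18167712968182811), np.float64(0.18746562804894062), np.float64(0.17795322013564108)]
[ 0.57435124 -0.24364093  0.053     ]
[ 0.60222112 -0.42569366  0.053     ]
[ 0.39909968 -0.26703192  0.053     ]
pos [ 0.1524 -0.6316  0.222 ] rot [ 1.7999e+02  5.0000e-02 -7.6430e+01] F [0.1 0.1 0.4] g 0.0871 t 0.25
shift [-0.204  -0.3554 -0.0478] rotvec [-2.000e-04  9.000e-04 -6.009e-01]
```

Emit:
send_rows([
  [[-0.02,-0.036,-0.01],[0,0,-0.06],0.087],
  [[-0.04,-0.071,-0.02],[0,0,-0.12],0.087],
  [[-0.06,-0.107,-0.03],[0,0,-0.18],0.087],
  [[-0.08,-0.142,-0.04],[0,0,-0.24],0.087],
  [[-0.1,-0.177,-0.048],[0,0,-0.3],0.087],
], grip_force=35)

```text
time_s: 0.67
tool_pos: [0.3018, -0.4922, 0.2713]
tool_rot: [180.0, -0.1, -59.1]
force: [0.8, -0.1, 1.0]
grip_width: 0.0868
```

```bash
python3 -c "
from h import *
to(.45,-.35,.27,-42)"
```

```text
pos [ 0.3018 -0.4922  0.2713] rot [ 1.7999e+02 -5.0000e-02 -5.9090e+01] F [ 0.8 -0.1  1. ] g 0.0868 t 0.67
shift [-0.0459 -0.2002  0.0012] rotvec [ 0.0004 -0.0008 -0.2984]
```

```bash
cat >> h.py <<'E'
def plan(W):
    o=env.get_obs(); p=o["tool_pos"]; M=rot(o["tool_rot"])
    for x,y,z,yaw in W:
        d=M.T@(np.array([x,y,z])-p); N=rot([180,0,yaw]); rv=R.from_matrix(M.T@N).as_rotvec()
        print((x,y,z,yaw),"shift",np.round(d,4),"rz",np.round(rv,3)); p=np.array([x,y,z]);M=N
E
python3 -c "
from h import *
plan([(.45,-.36,.27,-42),(.53,-.19,.27,-22),(.563,-.0,.27,0)])"
```

```text
(0.45, -0.36, 0.27, -42) shift [-0.0373 -0.1951  0.0012] rz [ 0.    -0.001 -0.298]
(0.53, -0.19, 0.27, -22) shift [-0.0543 -0.1799 -0.    ] rz [ 0.     0.    -0.349]
(0.563, -0.0, 0.27, 0) shift [-0.0406 -0.1885 -0.    ] rz [ 0.     0.    -0.384]
```

Emit:
send_rows([
  [[-0.007,-0.039,0],[0,0,-0.06],0.087],
  [[-0.015,-0.078,0],[0,0,-0.12],0.087],
  [[-0.022,-0.117,0],[0,0,-0.18],0.087],
  [[-0.03,-0.156,0],[0,0,-0.24],0.087],
  [[-0.037,-0.195,0],[0,0,-0.298],0.087],
])

```text
time_s: 1.08
tool_pos: [0.4503, -0.3604, 0.2707]
tool_rot: [180.0, -0.0, -42.0]
force: [0.9, -0.2, -0.4]
grip_width: 0.0873
```

Emit:
send_rows([
  [[-0.011,-0.036,0],[0,0,-0.07],0.087],
  [[-0.022,-0.072,0],[0,0,-0.14],0.087],
  [[-0.033,-0.108,0],[0,0,-0.21],0.087],
  [[-0.043,-0.144,0],[0,0,-0.28],0.087],
  [[-0.054,-0.18,0],[0,0,-0.35],0.087],
])

```text
time_s: 1.5
tool_pos: [0.5306, -0.1907, 0.2705]
tool_rot: [180.0, -0.0, -21.9]
force: [0.8, -0.2, -0.3]
grip_width: 0.0869
```

Emit:
send_rows([
  [[-0.008,-0.038,0],[0,0,-0.077],0.087],
  [[-0.016,-0.076,0],[0,0,-0.154],0.087],
  [[-0.024,-0.113,0],[0,0,-0.231],0.087],
  [[-0.032,-0.151,0],[0,0,-0.308],0.087],
  [[-0.04,-0.188,0],[0,0,-0.384],0.087],
])

```text
time_s: 1.92
tool_pos: [0.5638, -0.0012, 0.2706]
tool_rot: [180.0, -0.0, 0.1]
force: [0.7, -0.1, -0.7]
grip_width: 0.0867
```

```bash
python3 -c "
from h import *
to(.563,.0595,.25,0)
w=cam('wrist');cv2.imwrite('pics/w1.png',bgr(w))
o=env.get_obs();print(o['qpos'].round(1))
for n,P in dict(slim=(.563,.0595,.148),wide=(.564,-.06,.124),sq=(.504,-.004,.132),wt=(.5635,-.0006,.07)).items(): print(n,np.round(proj(w,P),1))
"
```

```text
pos [ 0.5638 -0.0012  0.2706] rot [ 1.7998e+02 -2.0000e-02  1.0000e-01] F [ 0.7 -0.1 -0.7] g 0.0867 t 1.92
shift [-0.0007 -0.0607  0.0205] rotvec [ 0.0004 -0.0004  0.0017]
[ 33.2  10.  -41.3  90.3   6.3  82.1  -7.5]
slim [321.8 117. ]
wide [322.5 242.3]
sq [256.8 188.1]
wt [322.  172.2]
```

View pics/w1.png

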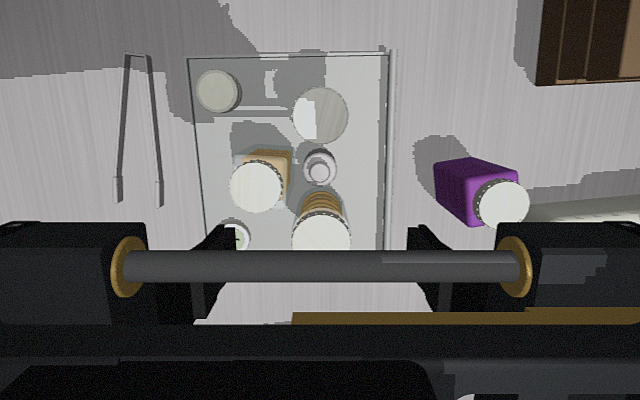

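The wrist view agrees with the measurements. The slim lid is at (320,115) against (322,117) predicted, and the knob at (319,172) against (322,172). I'm starting with the slim jar.

Emit:
send_rows([
  [[0,-0.015,0],[0,0,0],0.087],
  [[-0.001,-0.03,0.02],[0,0,0],0.087],
  [[-0.0015,-0.045,0.04],[0,0,0],0.087],
  [[-0.0015,-0.061,0.06],[0,0,0],0.087],
  [[-0.0015,-0.061,0.08],[0,0,0],0.087],
])

```text
time_s: 2.38
tool_pos: [0.562, 0.062, 0.1899]
tool_rot: [-179.9, -0.0, 0.1]
force: [-0.2, 0.3, -0.0]
grip_width: 0.0871
```

Emit:
send_rows([
  [[0,0,0.022],[0,0,0],0.087],
  [[0,0,0.044],[0,0,0],0.087],
  [[0,0,0.066],[0,0,0],0.087],
  [[0,0,0.088],[0,0,0],0.087],
  [[0,0,0.088],[0,0,0],0.087],
])

```text
time_s: 2.8
tool_pos: [0.5591, 0.0569, 0.098]
tool_rot: [180.0, 0.5, -0.1]
force: [-1.0, -0.5, -0.7]
grip_width: 0.0869
```

```bash
python3 -c "
from h import *
to(.5625,.060,.102,0)
w=cam('wrist');cv2.imwrite('pics/w2.png',bgr(w))
c=cam('side');crop(c,200,120,400,300,4,'pics/s2.png')
"
```

```text
pos [0.5591 0.0569 0.098 ] rot [ 1.7998e+02  4.6000e-01 -1.4000e-01] F [-1.  -0.5 -0.7] g 0.0869 t 2.8
shift [ 0.0034 -0.0031 -0.004 ] rotvec [ 0.0003  0.008  -0.0024]
```

View pics/w2.png

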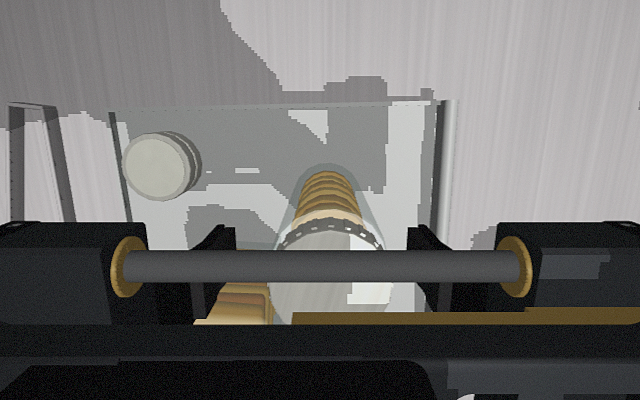

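View pics/s2.png

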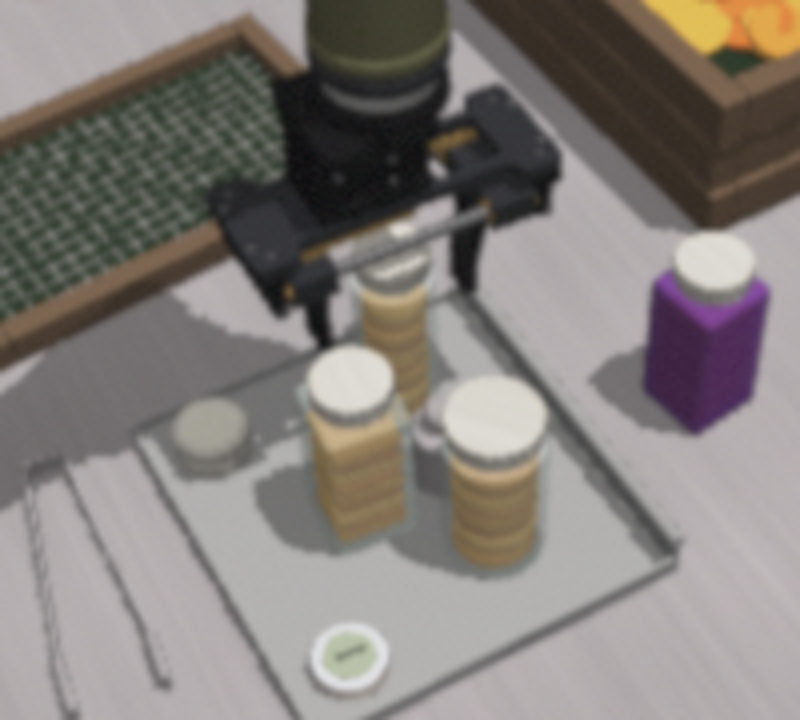

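```bash
python3 -c "
from h import *
to(.5625,.060,.102,0);print(env.get_obs()['joint_velocities'].round(2))
"
```

```text
pos [0.562  0.0577 0.1022] rot [-1.7999e+02  9.0000e-02 -1.3000e-01] F [-0.5  0.9 -0.1] g 0.087 t 2.9
shift [ 0.0005 -0.0023  0.0002] rotvec [-0.0001  0.0015 -0.0023]
[ 0.22 -1.41 -0.67 -2.1  -0.12 -0.14 -0.03]
```

Emit:
send_rows([
  [[0.0005,-0.002,0],[0,0,0],0.087],
  [[0.0005,-0.002,0],[0,0,0],0.087],
  [[0.0005,-0.002,0],[0,0,0],0.07],
  [[0.0005,-0.002,0],[0,0,0],0.06],
  [[0.0005,-0.002,0],[0,0,0],0.055],
])

```text
time_s: 3.32
tool_pos: [0.5634, 0.0598, 0.1031]
tool_rot: [180.0, -0.1, -0.1]
force: [0.6, 0.3, 0.3]
grip_width: 0.0744
```

Emit:
send_rows([
  [[0,0,0],[0,0,0],0.05],
  [[0,0,0],[0,0,0],0.045],
  [[0,0,0],[0,0,0],0.04],
  [[0,0,0],[0,0,0],0.04],
  [[0,0,0],[0,0,0],0.04],
])

```text
time_s: 3.73
tool_pos: [0.5629, 0.0599, 0.1024]
tool_rot: [180.0, 0.0, -0.1]
force: [0.3, -0.5, 0.4]
grip_width: 0.0507
```

```bash
python3 -c "
from h import *
to(.5625,.060,.102,0)
c=cam('top');crop(c,262,130,392,270,5,'pics/t3.png')
"
```

```text
pos [0.5629 0.0599 0.1024] rot [ 1.7999e+02  1.0000e-02 -1.1000e-01] F [ 0.3 -0.5  0.4] g 0.0507 t 3.73
shift [-0.0004 -0.0001  0.0004] rotvec [ 0.0001  0.0001 -0.0019]
```

Emit:
send_rows([
  [[0,0,0],[0,0,0],0.04],
  [[0,0,-0.005],[0,0,0],0.04],
  [[0,0,-0.017],[0,0,0],0.04],
  [[0,0,-0.034],[0,0,0],0.04],
  [[0,0,-0.054],[0,0,0],0.04],
])

```text
time_s: 4.2
tool_pos: [0.5619, 0.0598, 0.1565]
tool_rot: [-180.0, 0.1, -0.1]
force: [0.1, -0.2, -3.3]
grip_width: 0.0504
```

Emit:
send_rows([
  [[0,0,-0.02],[0,0,0],0.04],
  [[0,0,-0.035],[0,0,0],0.04],
  [[0,-0.008,-0.046],[0,0,0],0.04],
  [[0,-0.02,-0.052],[0,0,0],0.04],
  [[0,-0.04,-0.056],[0,0,0],0.04],
])

```text
time_s: 4.62
tool_pos: [0.5634, 0.0991, 0.2133]
tool_rot: [179.9, -0.0, -0.3]
force: [1.5, 0.3, -3.1]
grip_width: 0.0501
```

```bash
python3 -c "
from h import *
plan([(.581,.344,.2,7)])
c=cam('side');crop(c,200,80,400,260,4,'pics/s4.png')
"
```

```text
(0.581, 0.344, 0.2, 7) shift [ 0.0163 -0.245   0.013 ] rz [ 0.001 -0.001 -0.127]
```

View pics/s4.png

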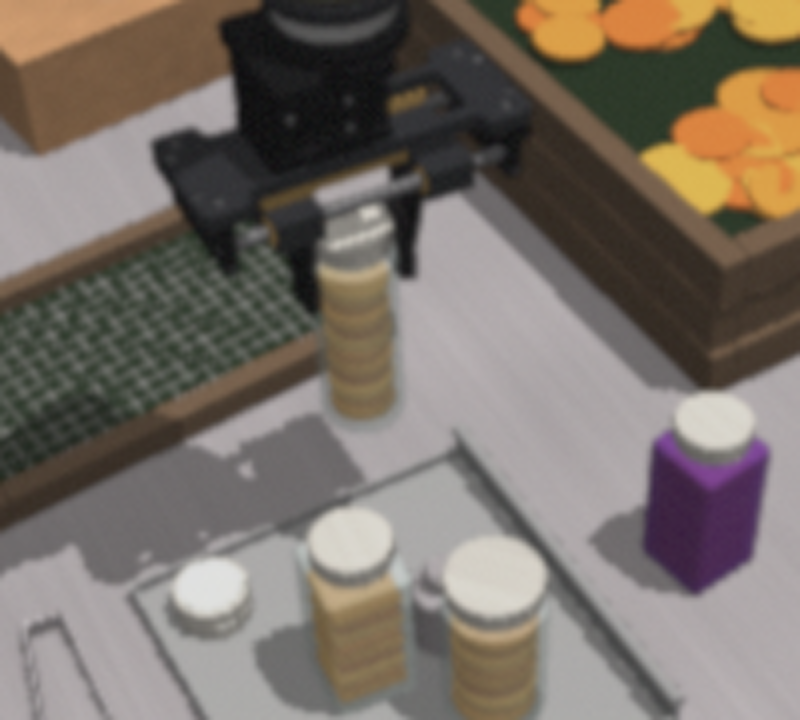

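Emit:
send_rows([
  [[0.002,-0.024,0],[0,0,0],0.04],
  [[0.004,-0.05,0],[0,0,0],0.04],
  [[0.006,-0.078,0],[0,0,0],0.04],
  [[0.008,-0.106,0],[0,0,0],0.04],
  [[0.01,-0.134,0],[0,0,0],0.04],
])

```text
time_s: 5.08
tool_pos: [0.5722, 0.2364, 0.2117]
tool_rot: [-180.0, 0.1, -0.0]
force: [0.5, -0.9, -3.2]
grip_width: 0.0502
```

Emit:
send_rows([
  [[0.002,-0.028,0],[0,0,0],0.04],
  [[0.004,-0.056,0.01],[0,0,0],0.04],
  [[0.006,-0.084,0.02],[0,0,0],0.04],
  [[0.008,-0.103,0.032],[0,0,0],0.04],
  [[0.008,-0.112,0.046],[0,0,0],0.04],
])

```text
time_s: 5.5
tool_pos: [0.5793, 0.3514, 0.1655]
tool_rot: [-179.8, 0.1, 0.2]
force: [-1.0, 0.2, -2.1]
grip_width: 0.0502
```

Emit:
send_rows([
  [[0,0,0.014],[0,0,0],0.04],
  [[0,0,0.028],[0,0,0],0.04],
  [[0,0,0.038],[0,0,0],0.04],
  [[0,0,0.046],[0,0,0],0.04],
  [[0,0,0.05],[0,0,0],0.04],
])

```text
time_s: 5.92
tool_pos: [0.5817, 0.3435, 0.1147]
tool_rot: [179.9, 0.1, -0.2]
force: [-0.0, -1.2, -3.0]
grip_width: 0.0507
```

```bash
python3 -c "
from h import *
plan([(.581,.344,.107,0)]);print(env.get_obs()['tool_pos'])
c=cam('side');crop(c,160,60,360,240,4,'pics/s5.png')
"
```

```text
(0.581, 0.344, 0.107, 0) shift [-0.0007 -0.0006  0.0077] rz [ 0.002  0.001 -0.004]
[0.58173685 0.34346046 0.11472159]
```

View pics/s5.png

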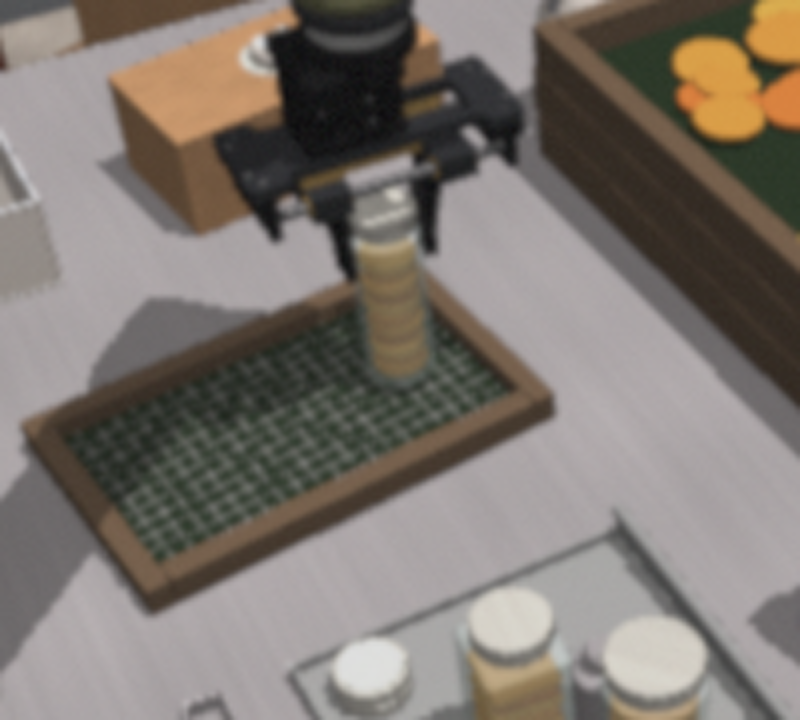

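Emit:
send_rows([
  [[0,0,0.002],[0,0,0],0.04],
  [[0,0,0.004],[0,0,0],0.04],
  [[0,0,0.006],[0,0,0],0.04],
  [[0,0,0.0075],[0,0,0],0.04],
  [[0,0,0.0085],[0,0,0],0.04],
])

```text
time_s: 6.38
tool_pos: [0.5816, 0.3459, 0.1081]
tool_rot: [-180.0, -0.0, -0.1]
force: [0.3, 0.6, -3.4]
grip_width: 0.0502
```

```bash
python3 -c "
from h import *
o=env.get_obs();print(o['tool_pos'],o['force'])"
```

```text
[0.58163634 0.34589336 0.10807319] [ 0.25342819  0.59436882 -3.36668062]
```

Emit:
send_rows([
  [[0,0,0.0005],[0,0,0],0.04],
  [[0,0,0.001],[0,0,0],0.04],
  [[0,0,0.0015],[0,0,0],0.04],
  [[0,0,0.002],[0,0,0],0.04],
  [[0,0,0.002],[0,0,0],0.04],
])

```text
time_s: 6.8
tool_pos: [0.5816, 0.346, 0.1065]
tool_rot: [-180.0, -0.0, -0.1]
force: [-1.8, -1.0, 0.2]
grip_width: 0.0504
```

Emit:
send_rows([
  [[0,0,0],[0,0,0],0.052],
  [[0,0,0],[0,0,0],0.056],
  [[0,0,0],[0,0,0],0.06],
  [[0,0,0],[0,0,0],0.065],
  [[0,0,0],[0,0,0],0.065],
])

```text
time_s: 7.22
tool_pos: [0.5817, 0.3459, 0.106]
tool_rot: [-180.0, -0.0, -0.1]
force: [-0.1, -0.6, 0.6]
grip_width: 0.063
```

Emit:
send_rows([
  [[0,0,-0.005],[0,0,0],0.065],
  [[0,0,-0.02],[0,0,0],0.065],
  [[0,0,-0.045],[0,0,0],0.065],
  [[0,0,-0.075],[0,0,0],0.075],
  [[0,0,-0.11],[0,0,0],0.087],
])

```text
time_s: 7.63
tool_pos: [0.5809, 0.3455, 0.2172]
tool_rot: [180.0, 0.1, -0.1]
force: [0.8, -0.0, -1.0]
grip_width: 0.0721
```

```bash
python3 -c "
from h import *
plan([(.563,-.06,.215,0)])
c=cam('side');crop(c,160,60,360,240,4,'pics/s6.png')
"
```

```text
(0.563, -0.06, 0.215, 0) shift [-0.0172  0.4055  0.0025] rz [ 0.001  0.001 -0.002]
```

View pics/s6.png

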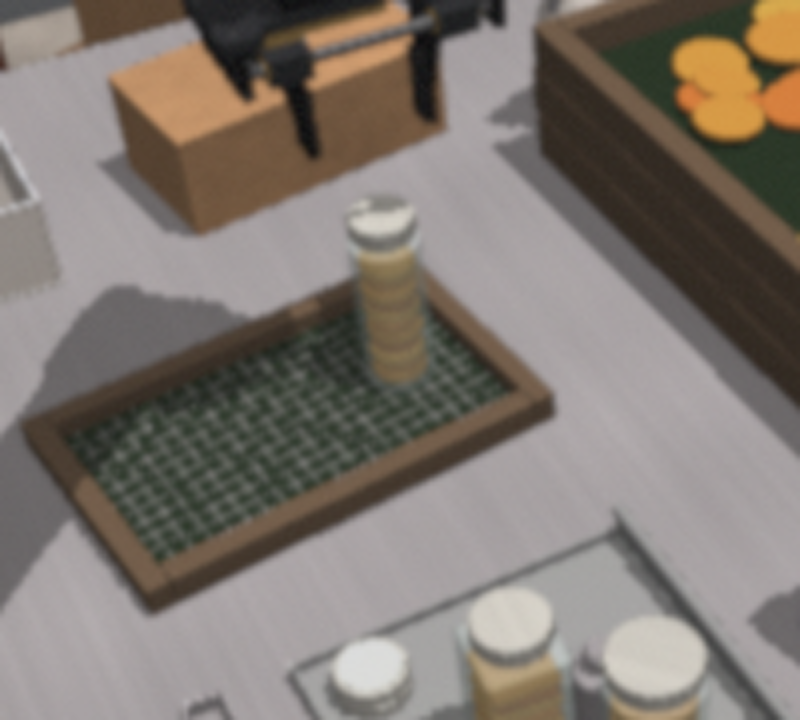

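Emit:
send_rows([
  [[-0.002,0.039,0],[0,0,0],0.087],
  [[-0.004,0.078,0],[0,0,0],0.087],
  [[-0.006,0.117,0],[0,0,0],0.087],
  [[-0.008,0.158,0],[0,0,0],0.087],
  [[-0.01,0.199,0],[0,0,0],0.087],
])

```text
time_s: 8.1
tool_pos: [0.571, 0.1456, 0.2173]
tool_rot: [180.0, -0.1, -0.1]
force: [0.6, -0.4, -0.1]
grip_width: 0.0869
```

Emit:
send_rows([
  [[-0.002,0.041,0],[0,0,0],0.087],
  [[-0.004,0.082,0],[0,0,0],0.087],
  [[-0.006,0.123,0],[0,0,0],0.087],
  [[-0.0075,0.164,0],[0,0,0],0.087],
  [[-0.0075,0.196,0],[0,0,0],0.087],
])

```text
time_s: 8.52
tool_pos: [0.563, -0.053, 0.2175]
tool_rot: [179.9, -0.1, -0.3]
force: [-0.2, -0.2, 0.5]
grip_width: 0.0869
```

Emit:
send_rows([
  [[0,0.01,0.01],[0,0,0],0.087],
  [[0,0.01,0.025],[0,0,0],0.087],
  [[0,0.01,0.045],[0,0,0],0.087],
  [[0,0.01,0.06],[0,0,0],0.087],
  [[0,0.01,0.07],[0,0,0],0.087],
])

```text
time_s: 8.93
tool_pos: [0.5628, -0.0583, 0.1451]
tool_rot: [-180.0, 0.0, -0.1]
force: [-0.3, 0.5, -0.1]
grip_width: 0.0867
```

```bash
python3 -c "
from h import *
plan([(.563,-.06,.078,0)]);print(env.get_obs()['tool_pos'])
w=cam('wrist');cv2.imwrite('pics/w7.png',bgr(w)); print(proj(w,(.563,-.06,.124)), proj(w,(.563-.031,-.06,.1)),proj(w,(.563+.031,-.06,.1)))
"
```

```text
(0.563, -0.06, 0.078, 0) shift [0.0002 0.0017 0.0671] rz [-0.     0.001 -0.001]
[ 0.56282325 -0.05832829  0.1451434 ]
(np.float64(323.6857787103557), np.float64(232.47915090310897)) (np.float64(275.30360489518796), np.float64(219.41594674448814)) (np.float64(371.599864868445), np.float64(219.29865015082646))
```

View pics/w7.png

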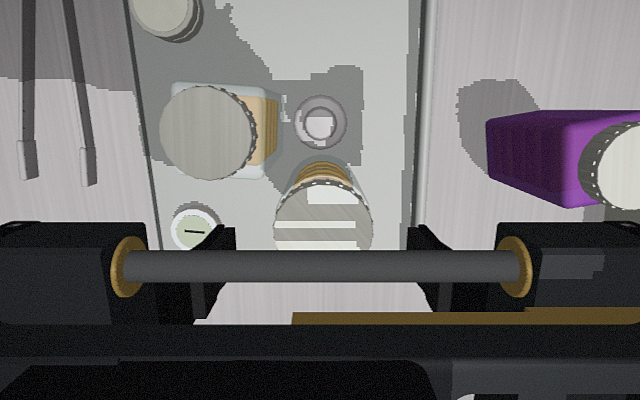

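Emit:
send_rows([
  [[0,0.0015,0.015],[0,0,0],0.087],
  [[0,0.0015,0.033],[0,0,0],0.087],
  [[0,0.0015,0.05],[0,0,0],0.087],
  [[0,0.0015,0.062],[0,0,0],0.087],
  [[0,0.0015,0.067],[0,0,0],0.08],
])

```text
time_s: 9.4
tool_pos: [0.5627, -0.0601, 0.0779]
tool_rot: [-180.0, 0.1, -0.1]
force: [-1.2, 0.0, -0.5]
grip_width: 0.0847
```

Emit:
send_rows([
  [[0,0,0],[0,0,0],0.075],
  [[0,0,0],[0,0,0],0.07],
  [[0,0,0],[0,0,0],0.065],
  [[0,0,0],[0,0,0],0.06],
  [[0,0,0],[0,0,0],0.05],
])

```text
time_s: 9.82
tool_pos: [0.564, -0.0607, 0.0799]
tool_rot: [180.0, -0.1, -0.1]
force: [-0.4, -0.2, 2.0]
grip_width: 0.0612
```

Emit:
send_rows([
  [[0,0,0],[0,0,0],0.05],
  [[0,0,0],[0,0,0],0.05],
  [[0,0,0],[0,0,0],0.05],
  [[0,0,-0.004],[0,0,0],0.05],
  [[0,0,-0.014],[0,0,0],0.05],
])

```text
time_s: 10.23
tool_pos: [0.5609, -0.0607, 0.0911]
tool_rot: [-180.0, 0.3, -0.1]
force: [0.2, -0.0, -3.8]
grip_width: 0.0613
```

Emit:
send_rows([
  [[0,0,-0.016],[0,0,0],0.05],
  [[0,0,-0.038],[0,0,0],0.05],
  [[0,0,-0.062],[0,0,0],0.05],
  [[0,0,-0.085],[0,0,0],0.05],
  [[0,-0.005,-0.105],[0,0,0],0.05],
])

```text
time_s: 10.65
tool_pos: [0.5627, -0.0568, 0.1992]
tool_rot: [180.0, 0.0, -0.2]
force: [0.7, -1.4, -2.8]
grip_width: 0.0617
```

Emit:
send_rows([
  [[0,-0.015,-0.012],[0,0,0],0.05],
  [[0,-0.035,-0.02],[0,0,0],0.05],
  [[0,-0.06,-0.025],[0,0,0],0.05],
  [[-0.005,-0.088,-0.025],[0,0,0],0.05],
  [[-0.015,-0.117,-0.025],[0,0,0],0.05],
])

```text
time_s: 11.07
tool_pos: [0.5482, 0.0633, 0.2227]
tool_rot: [-179.9, 0.0, -0.1]
force: [-0.1, 1.1, -2.8]
grip_width: 0.0613
```

```bash
python3 -c "
from h import *
plan([(.403,.322,.22,0)]);print(env.get_obs()['tool_pos'])
"
```

```text
(0.403, 0.322, 0.22, 0) shift [-0.1458 -0.2583  0.003 ] rz [-0.001  0.    -0.002]
[0.54822234 0.06333698 0.22269979]
```

Emit:
send_rows([
  [[-0.014,-0.025,0],[0,0,0],0.05],
  [[-0.03,-0.053,0],[0,0,0],0.05],
  [[-0.046,-0.081,0],[0,0,0],0.05],
  [[-0.062,-0.109,0],[0,0,0],0.05],
  [[-0.078,-0.137,0],[0,0,0],0.05],
])

```text
time_s: 11.48
tool_pos: [0.4684, 0.2007, 0.2223]
tool_rot: [180.0, 0.1, -0.0]
force: [0.1, -0.4, -3.5]
grip_width: 0.0615
```

Emit:
send_rows([
  [[-0.016,-0.028,0],[0,0,0],0.05],
  [[-0.032,-0.056,0.01],[0,0,0],0.05],
  [[-0.046,-0.084,0.025],[0,0,0],0.05],
  [[-0.058,-0.108,0.045],[0,0,0],0.05],
  [[-0.067,-0.12,0.065],[0,0,0],0.05],
])

```text
time_s: 11.9
tool_pos: [0.4005, 0.3232, 0.1575]
tool_rot: [-179.9, 0.0, 0.2]
force: [0.2, 0.5, -3.4]
grip_width: 0.0614
```

Emit:
send_rows([
  [[0,0,0.018],[0,0,0],0.05],
  [[0,0,0.036],[0,0,0],0.05],
  [[0,0,0.05],[0,0,0],0.05],
  [[0,0,0.06],[0,0,0],0.05],
  [[0,0,0.066],[0,0,0],0.05],
])

```text
time_s: 12.32
tool_pos: [0.4023, 0.3185, 0.0903]
tool_rot: [179.9, 0.2, -0.1]
force: [-0.7, -0.3, -3.0]
grip_width: 0.0614
```

```bash
python3 -c "
from h import *
plan([(.403,.322,.083,0)]);print(env.get_obs()['tool_pos'])
c=cam('side');crop(c,160,60,360,240,4,'pics/s8.png')
"
```

```text
(0.403, 0.322, 0.083, 0) shift [ 0.0007 -0.0035  0.0073] rz [ 0.001  0.003 -0.001]
[0.40228323 0.31851854 0.09033565]
```

View pics/s8.png

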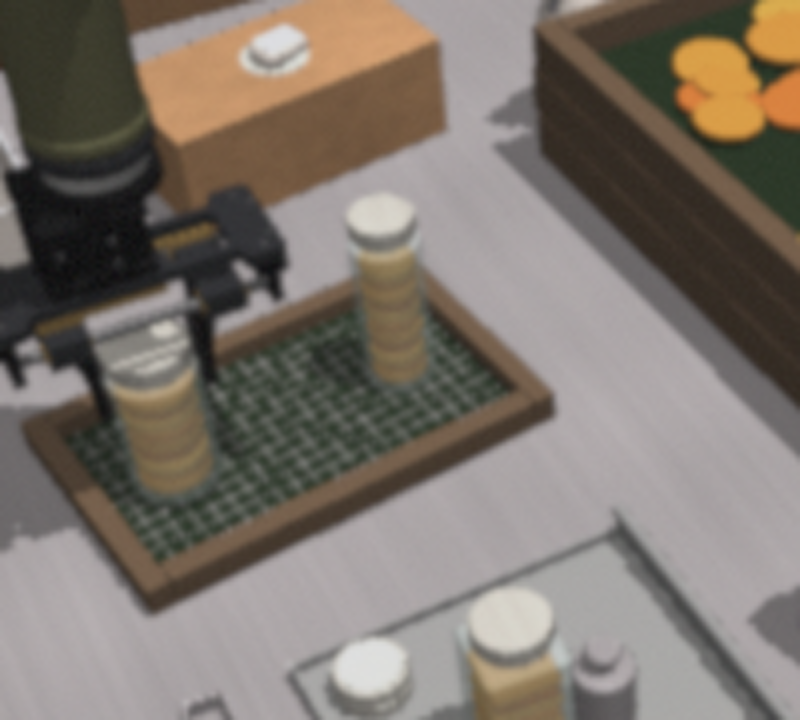

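Emit:
send_rows([
  [[0,-0.002,0.002],[0,0,0],0.05],
  [[0,-0.002,0.004],[0,0,0],0.05],
  [[0,-0.002,0.0055],[0,0,0],0.05],
  [[0,-0.002,0.0065],[0,0,0],0.05],
  [[0,-0.002,0.0075],[0,0,0],0.05],
])

```text
time_s: 12.78
tool_pos: [0.4043, 0.3208, 0.0847]
tool_rot: [-180.0, -0.0, -0.1]
force: [0.3, -0.2, -4.6]
grip_width: 0.0614
```

Emit:
send_rows([
  [[0,0,0.0005],[0,0,0],0.05],
  [[0,0,0.001],[0,0,0],0.05],
  [[0,0,0.001],[0,0,0],0.05],
  [[0,0,0.001],[0,0,0],0.05],
  [[0,0,0.001],[0,0,0],0.05],
])

```text
time_s: 13.2
tool_pos: [0.4042, 0.3208, 0.0839]
tool_rot: [180.0, -0.0, -0.1]
force: [-2.3, -1.5, 4.0]
grip_width: 0.0614
```

Contact. I'm releasing it, opening only part way, and backing off.

Emit:
send_rows([
  [[0,0,0],[0,0,0],0.062],
  [[0,0,0],[0,0,0],0.066],
  [[0,0,0],[0,0,0],0.07],
  [[0,0,0],[0,0,0],0.075],
  [[0,0,0],[0,0,0],0.076],
])

```text
time_s: 13.62
tool_pos: [0.4041, 0.3208, 0.0833]
tool_rot: [-180.0, -0.0, -0.1]
force: [-0.4, -0.3, 0.9]
grip_width: 0.0732
```

Emit:
send_rows([
  [[0,0,-0.005],[0,0,0],0.076],
  [[0,0,-0.02],[0,0,0],0.076],
  [[0,0,-0.045],[0,0,0],0.076],
  [[0,0,-0.075],[0,0,0],0.087],
  [[0,0,-0.11],[0,0,0],0.087],
])

```text
time_s: 14.03
tool_pos: [0.403, 0.3202, 0.1938]
tool_rot: [179.9, 0.1, -0.1]
force: [0.5, -0.6, -0.2]
grip_width: 0.0824
```

```bash
python3 -c "
from h import *
plan([(.45,.16,.225,-45),(.503,-.002,.225,-90),(.503,-.002,.21,-90)]);print(env.get_obs()['tool_pos'],env.get_obs()['qpos'].round(1))
c=cam('side');crop(c,160,60,360,240,4,'pics/s9.png')
"
```

```text
(0.45, 0.16, 0.225, -45) shift [ 0.0471  0.1602 -0.0312] rz [0.002 0.002 0.784]
(0.503, -0.002, 0.225, -90) shift [0.152  0.0771 0.    ] rz [-0.    -0.     0.785]
(0.503, -0.002, 0.21, -90) shift [ 0.    -0.     0.015] rz [0. 0. 0.]
[0.40301904 0.3202119  0.19379741] [ 12.7   8.  -57.7 102.7   7.   73.2 -46.8]
```

View pics/s9.png

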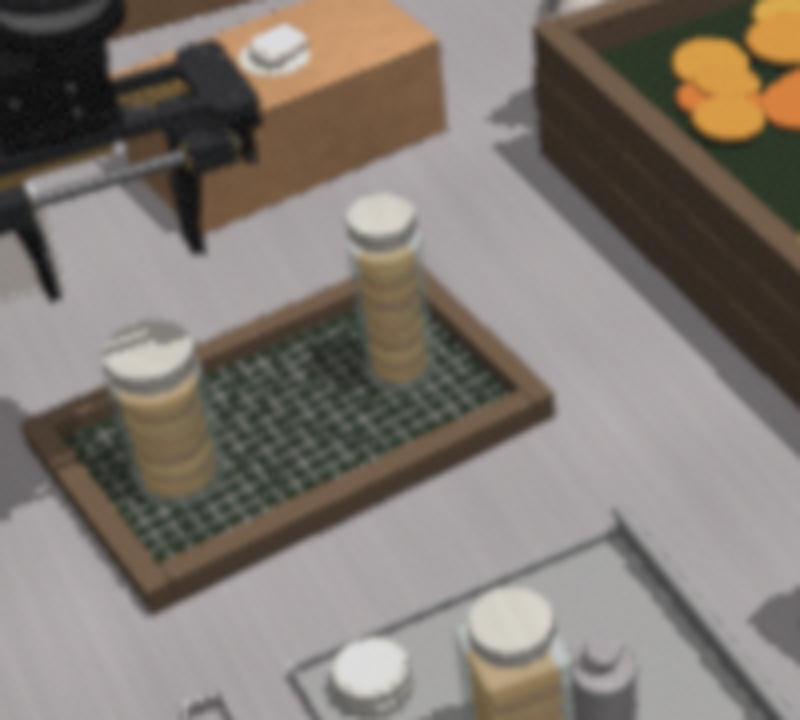

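```bash
python3 -c "
from h import *
plan([(.43,.24,.22,32),(.46,.12,.22,64),(.503,-.003,.22,90)])
"
```

```text
(0.43, 0.24, 0.22, 32) shift [ 0.024   0.0835 -0.0189] rz [-0.002 -0.009 -0.56 ]
(0.46, 0.12, 0.22, 64) shift [-0.0381  0.1177  0.    ] rz [ 0.     0.    -0.559]
(0.503, -0.003, 0.22, 90) shift [-0.0917  0.0926  0.    ] rz [-0.     0.    -0.454]
```

Emit:
send_rows([
  [[0.005,0.016,-0.005],[0,0,-0.112],0.087],
  [[0.01,0.032,-0.01],[0,0,-0.224],0.087],
  [[0.015,0.048,-0.015],[0,0,-0.336],0.087],
  [[0.02,0.064,-0.02],[0,0,-0.448],0.087],
  [[0.025,0.082,-0.025],[0,0,-0.56],0.087],
])

```text
time_s: 14.5
tool_pos: [0.4289, 0.2384, 0.2189]
tool_rot: [180.0, -0.0, 32.3]
force: [1.1, 1.1, -0.1]
grip_width: 0.0866
```

Emit:
send_rows([
  [[-0.007,0.023,0],[0,0,-0.112],0.087],
  [[-0.015,0.047,0],[0,0,-0.224],0.087],
  [[-0.023,0.07,0],[0,0,-0.336],0.087],
  [[-0.03,0.094,0],[0,0,-0.448],0.087],
  [[-0.038,0.118,0],[0,0,-0.56],0.087],
])

```text
time_s: 14.92
tool_pos: [0.4594, 0.1175, 0.2188]
tool_rot: [179.9, -0.0, 64.4]
force: [-0.0, -0.7, -0.1]
grip_width: 0.087
```

Emit:
send_rows([
  [[-0.018,0.018,0],[0,0,-0.09],0.087],
  [[-0.037,0.037,0],[0,0,-0.18],0.087],
  [[-0.055,0.055,0],[0,0,-0.27],0.087],
  [[-0.074,0.074,0],[0,0,-0.36],0.087],
  [[-0.092,0.092,0],[0,0,-0.454],0.087],
])

```text
time_s: 15.33
tool_pos: [0.502, -0.0059, 0.2187]
tool_rot: [180.0, 0.0, 90.3]
force: [-0.5, 0.4, 0.4]
grip_width: 0.0869
```

```bash
python3 -c "
from h import *
plan([(.504,-.003,.18,90)]);print(env.get_obs()['tool_pos'],env.get_obs()['tool_rot'],env.get_obs()['qpos'].round(1))
w=cam('wrist');cv2.imwrite('pics/w10.png',bgr(w));print(proj(w,(.504,-.004,.132)))
"
```

```text
(0.504, -0.003, 0.18, 90) shift [0.003  0.002  0.0387] rz [0.001 0.001 0.006]
[ 0.50201222 -0.0059455   0.2186838 ] [1.79952336e+02 3.39087074e-02 9.03228608e+01] [ 37.9   2.3 -40.9 102.8   1.6  75.4  86.9]
(np.float64(323.5034931105404), np.float64(204.30671531422865))
```

View pics/w10.png

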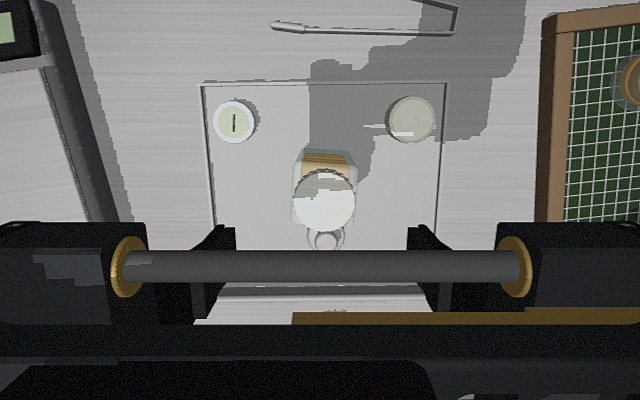

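Emit:
send_rows([
  [[0.0025,0.001,0.015],[0,0,0],0.087],
  [[0.0025,0.001,0.035],[0,0,0],0.087],
  [[0.0025,0.001,0.055],[0,0,0],0.087],
  [[0.0025,0.001,0.07],[0,0,0],0.087],
  [[0.0025,0.001,0.077],[0,0,0],0.087],
])

```text
time_s: 15.8
tool_pos: [0.5013, -0.0018, 0.1395]
tool_rot: [-179.8, -0.0, 90.1]
force: [-0.7, 0.2, -0.7]
grip_width: 0.0872
```

```bash
python3 -c "
from h import *
w=cam('wrist');cv2.imwrite('pics/w11.png',bgr(w));print(proj(w,(.503,-.004,.132)))
plan([(.503,-.0035,.086,90)]);print(env.get_obs()['tool_pos'],env.get_obs()['tool_rot'])
"
```

```text
(np.float64(316.97253056015336), np.float64(243.98044580708998))
(0.503, -0.0035, 0.086, 90) shift [-0.0017  0.0022  0.0531] rz [-0.004 -0.001  0.001]
[ 0.50100317 -0.00184603  0.13909005] [-1.79795761e+02 -4.01142233e-02  9.00665224e+01]
```

View pics/w11.png

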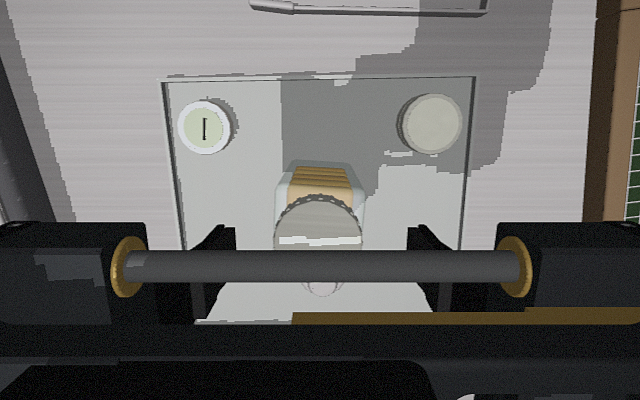

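Emit:
send_rows([
  [[-0.001,0.0015,0.013],[0,0,0],0.087],
  [[-0.001,0.0015,0.028],[0,0,0],0.087],
  [[-0.001,0.0015,0.041],[0,0,0],0.087],
  [[-0.001,0.0015,0.049],[0,0,0],0.087],
  [[-0.001,0.0015,0.053],[0,0,0],0.08],
])

```text
time_s: 16.27
tool_pos: [0.5039, -0.003, 0.0881]
tool_rot: [-180.0, -0.0, 90.1]
force: [-0.5, 0.1, -0.1]
grip_width: 0.0845
```

Emit:
send_rows([
  [[0,0,0],[0,0,0],0.075],
  [[0,0,0],[0,0,0],0.068],
  [[0,0,0],[0,0,0],0.06],
  [[0,0,0],[0,0,0],0.055],
  [[0,0,0],[0,0,0],0.045],
])

```text
time_s: 16.68
tool_pos: [0.5045, -0.0031, 0.089]
tool_rot: [179.9, 0.0, 90.1]
force: [0.5, -0.9, 0.1]
grip_width: 0.0564
```

Emit:
send_rows([
  [[0,0,0],[0,0,0],0.045],
  [[0,0,0],[0,0,0],0.045],
  [[0,0,0],[0,0,0],0.045],
  [[0,0,0],[0,0,0],0.045],
  [[0,0,-0.004],[0,0,0],0.045],
])

```text
time_s: 17.1
tool_pos: [0.5031, -0.0031, 0.0916]
tool_rot: [-179.9, -0.0, 90.1]
force: [-0.6, 0.1, -4.3]
grip_width: 0.0544
```

Emit:
send_rows([
  [[0,0,-0.012],[0,0,0],0.045],
  [[0,0,-0.03],[0,0,0],0.045],
  [[0,0,-0.055],[0,0,0],0.045],
  [[0.004,0,-0.08],[0,0,0],0.045],
  [[0.015,0,-0.1],[0,0,0],0.045],
])

```text
time_s: 17.52
tool_pos: [0.5038, 0.0105, 0.1941]
tool_rot: [-180.0, 0.1, 89.9]
force: [1.0, -0.0, -3.2]
grip_width: 0.0544
```

Emit:
send_rows([
  [[0.02,0,-0.012],[0,0,0],0.045],
  [[0.045,0,-0.02],[0,0,0],0.045],
  [[0.073,-0.002,-0.022],[0,0,0],0.045],
  [[0.101,-0.004,-0.022],[0,0,0],0.045],
  [[0.13,-0.006,-0.022],[0,0,0],0.045],
])

```text
time_s: 17.93
tool_pos: [0.4971, 0.1429, 0.2149]
tool_rot: [-180.0, 0.0, 90.0]
force: [0.7, -0.1, -3.4]
grip_width: 0.0541
```

Emit:
send_rows([
  [[0.03,-0.002,0],[0,0,0],0.045],
  [[0.06,-0.004,0],[0,0,0],0.045],
  [[0.09,-0.006,0],[0,0,0],0.045],
  [[0.12,-0.006,0],[0,0,0],0.045],
  [[0.145,-0.006,0],[0,0,0],0.045],
])

```text
time_s: 18.35
tool_pos: [0.4904, 0.2891, 0.2145]
tool_rot: [-179.9, -0.0, 90.2]
force: [-0.5, -0.5, -3.9]
grip_width: 0.0544
```

```bash
python3 -c "
from h import *
plan([(.492,.334,.094,90)]);print(env.get_obs()['tool_pos'],env.get_obs()['tool_rot'],env.get_obs()['qpos'].round(1))
c=cam('side');crop(c,160,60,360,240,4,'pics/s12.png')
"
```

```text
(0.492, 0.334, 0.094, 90) shift [0.0449 0.0018 0.1205] rz [-0.001 -0.     0.003]
[0.49043048 0.28907334 0.2145409 ] [-1.79942931e+02 -1.30844584e-02  9.01532523e+01] [ 12.6  15.2 -53.4  94.1  12.5  77.   47.4]
```

View pics/s12.png

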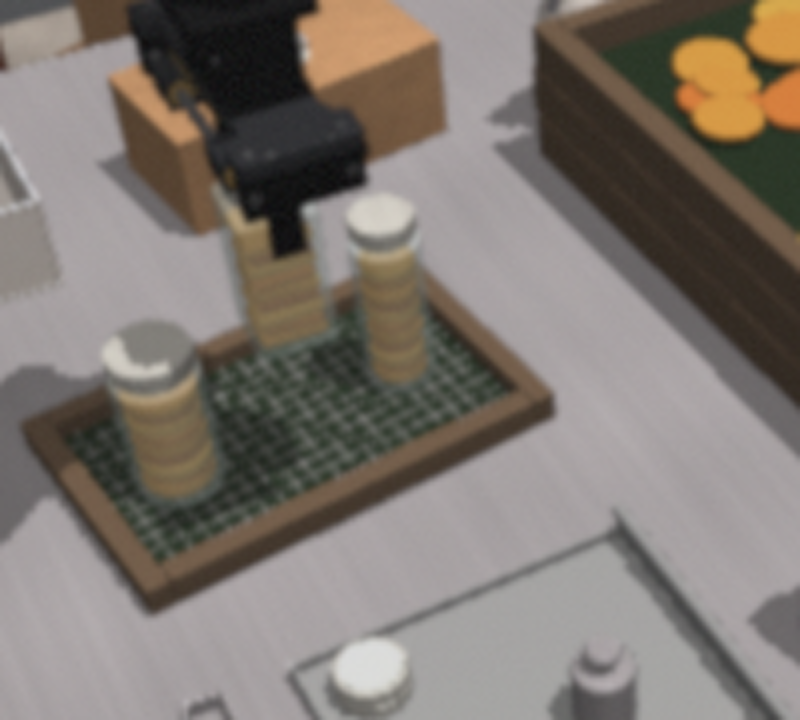

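Emit:
send_rows([
  [[0.018,0.001,0.005],[0,0,0],0.045],
  [[0.032,0.001,0.017],[0,0,0],0.045],
  [[0.042,0.001,0.034],[0,0,0],0.045],
  [[0.044,0.001,0.054],[0,0,0],0.045],
  [[0.044,0.001,0.074],[0,0,0],0.045],
])

```text
time_s: 18.82
tool_pos: [0.4918, 0.3319, 0.1398]
tool_rot: [-180.0, -0.0, 90.2]
force: [-0.0, 0.3, -3.1]
grip_width: 0.0541
```

Emit:
send_rows([
  [[0,0,0.015],[0,0,0],0.045],
  [[0,0,0.025],[0,0,0],0.045],
  [[0,0,0.033],[0,0,0],0.045],
  [[0,0,0.037],[0,0,0],0.045],
  [[0,0,0.04],[0,0,0],0.045],
])

```text
time_s: 19.23
tool_pos: [0.4928, 0.3308, 0.1004]
tool_rot: [180.0, 0.0, 90.1]
force: [0.9, -1.0, -3.0]
grip_width: 0.0545
```

```bash
python3 -c "
from h import *
o=env.get_obs();print(o['tool_pos'],o['tool_rot'],o['force'])
c=cam('side');crop(c,160,60,360,240,4,'pics/s13.png')
o=env.get_obs();print(o['tool_pos'],o['tool_rot'],o['force'])
"
```

```text
[0.4927942  0.33079961 0.10042859] [1.79995150e+02 2.48261734e-03 9.00527738e+01] [ 0.93873981 -1.02058515 -3.02719829]
[0.49268635 0.33077784 0.10015811] [-1.79989958e+02  3.00622301e-03  9.00537756e+01] [-0.67562653 -0.21263847 -4.348991  ]
```

View pics/s13.png

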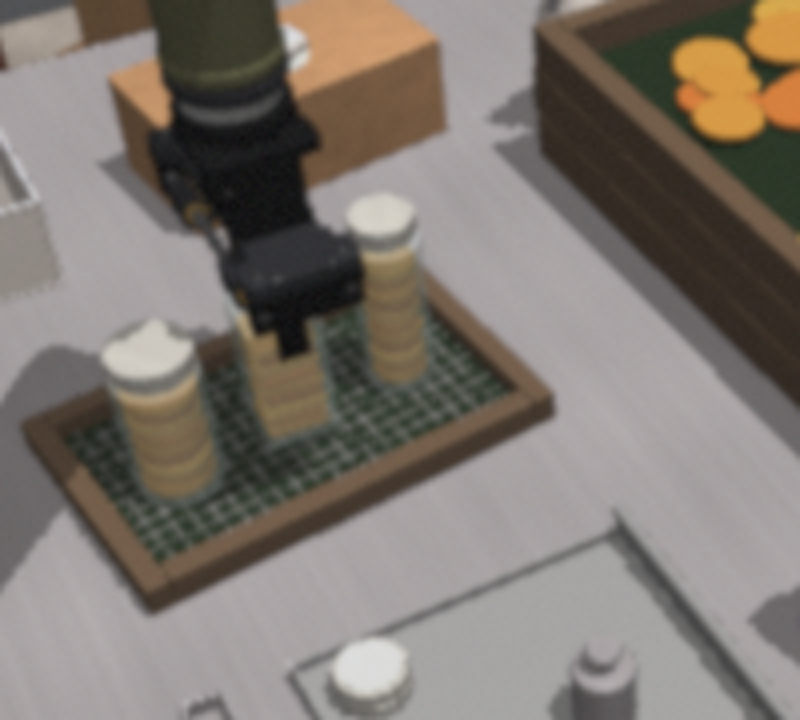

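Emit:
send_rows([
  [[0,0,0.002],[0,0,0],0.045],
  [[0,0,0.004],[0,0,0],0.045],
  [[0,0,0.0055],[0,0,0],0.045],
  [[0,0,0.0065],[0,0,0],0.045],
  [[0,0,0.007],[0,0,0],0.045],
])

```text
time_s: 19.7
tool_pos: [0.4927, 0.3309, 0.0934]
tool_rot: [180.0, 0.0, 90.1]
force: [0.3, 1.0, -3.5]
grip_width: 0.0542
```

Emit:
send_rows([
  [[0,0,0.0003],[0,0,0],0.045],
  [[0,0,0.0005],[0,0,0],0.045],
  [[0,0,0.001],[0,0,0],0.045],
  [[0,0,0.001],[0,0,0],0.045],
  [[0,0,0.001],[0,0,0],0.045],
])

```text
time_s: 20.12
tool_pos: [0.4928, 0.3309, 0.093]
tool_rot: [180.0, 0.0, 90.1]
force: [-1.7, -1.1, 3.0]
grip_width: 0.0544
```

Emit:
send_rows([
  [[0,0,0],[0,0,0],0.056],
  [[0,0,0],[0,0,0],0.06],
  [[0,0,0],[0,0,0],0.065],
  [[0,0,0],[0,0,0],0.07],
  [[0,0,0],[0,0,0],0.075],
])

```text
time_s: 20.53
tool_pos: [0.4927, 0.3311, 0.0924]
tool_rot: [180.0, -0.0, 90.1]
force: [0.4, -0.8, -0.7]
grip_width: 0.0701
```

Emit:
send_rows([
  [[0,0,-0.005],[0,0,0],0.075],
  [[0,0,-0.02],[0,0,0],0.075],
  [[0,0,-0.045],[0,0,0],0.075],
  [[0,0,-0.08],[0,0,0],0.08],
  [[0,0,-0.12],[0,0,0],0.08],
])

```text
time_s: 20.95
tool_pos: [0.4916, 0.3302, 0.2125]
tool_rot: [-179.8, 0.1, 90.1]
force: [0.5, -0.0, 0.4]
grip_width: 0.0788
```

```bash
python3 -c "
from h import *
plan([(.51,.23,.215,60),(.54,.12,.2,30),(.562,.0,.18,0)]);print(env.get_obs()['tool_pos'],env.get_obs()['tool_rot'])
c=cam('side');crop(c,160,60,360,240,4,'pics/s14.png')
"
```

```text
(0.51, 0.23, 0.215, 60) shift [-0.1003  0.0182 -0.0024] rz [-0.002  0.002  0.525]
(0.54, 0.12, 0.2, 30) shift [-0.0803  0.081   0.015 ] rz [-0.    -0.     0.524]
(0.562, 0.0, 0.18, 0) shift [-0.0409  0.1149  0.02  ] rz [ 0.    -0.     0.524]
[0.49161841 0.33024388 0.21249534] [-1.79838674e+02  7.52122225e-02  9.00936189e+01]
```

View pics/s14.png

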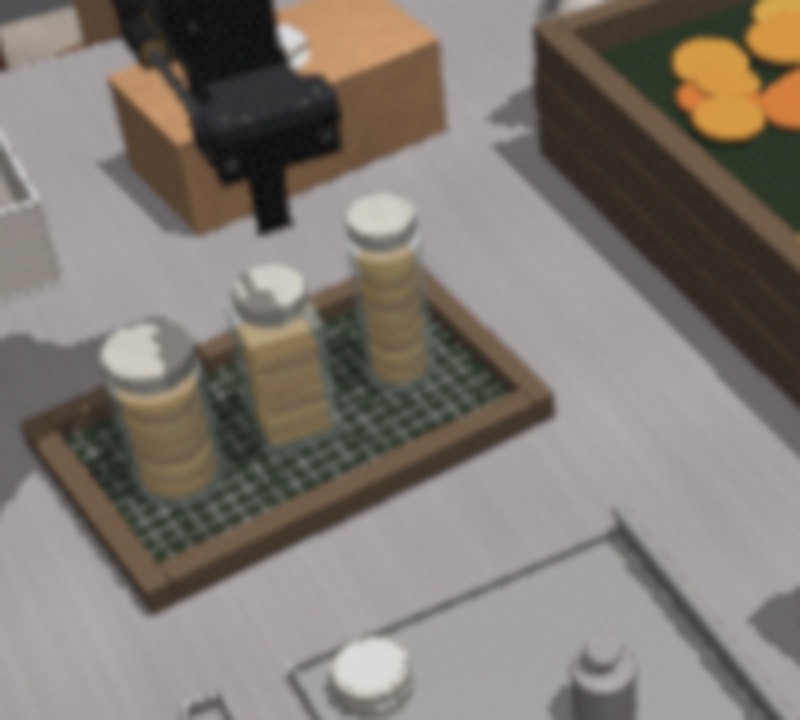

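All three jars stand upright on the drying tray. Next is the weight.

Emit:
send_rows([
  [[-0.02,0.003,0],[0,0,0.105],0.08],
  [[-0.04,0.007,0],[0,0,0.21],0.08],
  [[-0.06,0.011,0],[0,0,0.315],0.08],
  [[-0.08,0.015,0],[0,0,0.42],0.08],
  [[-0.1,0.018,0],[0,0,0.525],0.08],
])

```text
time_s: 21.42
tool_pos: [0.5111, 0.2302, 0.2127]
tool_rot: [180.0, -0.0, 59.7]
force: [0.0, -0.2, -0.0]
grip_width: 0.0801
```

Emit:
send_rows([
  [[-0.016,0.016,0.003],[0,0,0.105],0.08],
  [[-0.032,0.032,0.006],[0,0,0.21],0.08],
  [[-0.048,0.048,0.009],[0,0,0.315],0.08],
  [[-0.064,0.065,0.012],[0,0,0.42],0.08],
  [[-0.08,0.081,0.015],[0,0,0.524],0.08],
])

```text
time_s: 21.83
tool_pos: [0.5413, 0.1202, 0.1976]
tool_rot: [180.0, -0.0, 29.7]
force: [0.9, -0.1, -0.1]
grip_width: 0.0796
```

Emit:
send_rows([
  [[-0.008,0.023,0.004],[0,0,0.105],0.08],
  [[-0.016,0.046,0.008],[0,0,0.21],0.08],
  [[-0.025,0.069,0.012],[0,0,0.315],0.08],
  [[-0.033,0.092,0.016],[0,0,0.42],0.08],
  [[-0.041,0.115,0.02],[0,0,0.524],0.08],
])

```text
time_s: 22.25
tool_pos: [0.5631, 0.0, 0.1776]
tool_rot: [180.0, -0.0, -0.3]
force: [0.8, 0.3, 0.6]
grip_width: 0.0798
```

Emit:
send_rows([
  [[0,0,0.01],[0,0,0],0.08],
  [[0,0,0.025],[0,0,0],0.08],
  [[0,0,0.045],[0,0,0],0.08],
  [[0,0,0.06],[0,0,0],0.08],
  [[0,0,0.07],[0,0,0],0.08],
])

```text
time_s: 22.67
tool_pos: [0.562, 0.0015, 0.1058]
tool_rot: [-180.0, 0.1, 0.0]
force: [-1.2, 0.1, -0.4]
grip_width: 0.08
```

```bash
python3 -c "
from h import *
w=cam('wrist');cv2.imwrite('pics/w15.png',bgr(w));print(proj(w,(.563,-.0006,.07)),proj(w,(.563-.02,-.0006,.05)),proj(w,(.563+.02,-.0006,.05)))
plan([(.5625,-.0006,.020,0)]);print(env.get_obs()['tool_pos'],env.get_obs()['tool_rot'])
"
```

```text
(np.float64(324.9806622475718), np.float64(224.75490911683477)) (np.float64(295.0619056231834), np.float64(214.96256821966904)) (np.float64(354.36403913082984), np.float64(214.97641337910554))
(0.5625, -0.0006, 0.02, 0) shift [0.0018 0.0021 0.0843] rz [-0.001  0.004  0.   ]
[0.56103377 0.00143421 0.10435621] [-1.79968935e+02  2.30790520e-01  3.83590136e-03]
```

View pics/w15.png

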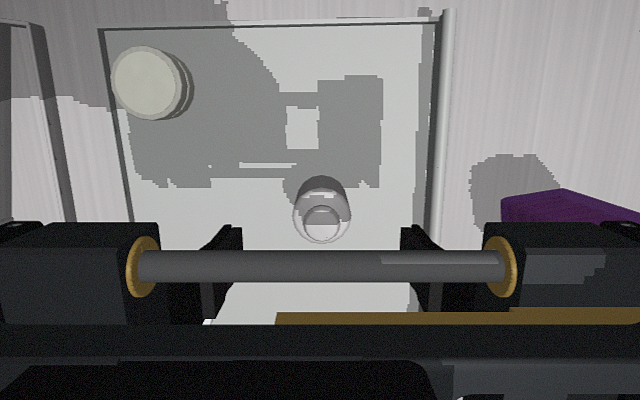

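Emit:
send_rows([
  [[0,0.001,0.015],[0,0,0],0.08],
  [[0,0.001,0.035],[0,0,0],0.08],
  [[0,0.001,0.055],[0,0,0],0.08],
  [[0,0.001,0.072],[0,0,0],0.08],
  [[0,0.001,0.083],[0,0,0],0.075],
])

```text
time_s: 23.13
tool_pos: [0.5624, 0.0003, 0.0234]
tool_rot: [-180.0, 0.1, -0.0]
force: [0.3, -0.6, 0.1]
grip_width: 0.0779
```

Emit:
send_rows([
  [[0,0,0],[0,0,0],0.065],
  [[0,0,0],[0,0,0],0.056],
  [[0,0,0],[0,0,0],0.048],
  [[0,0,0],[0,0,0],0.04],
  [[0,0,0],[0,0,0],0.03],
])

```text
time_s: 23.55
tool_pos: [0.5637, 0.0001, 0.0256]
tool_rot: [180.0, -0.1, -0.1]
force: [-0.3, -0.1, -0.2]
grip_width: 0.0497
```

Emit:
send_rows([
  [[0,0,0],[0,0,0],0.03],
  [[0,0,0],[0,0,0],0.03],
  [[0,0,0],[0,0,0],0.03],
  [[0,0,0],[0,0,0],0.03],
  [[0,0,-0.005],[0,0,0],0.03],
], grip_force=45)

```text
time_s: 23.97
tool_pos: [0.5617, -0.0001, 0.0284]
tool_rot: [-180.0, 0.1, -0.1]
force: [-0.2, 1.0, -5.0]
grip_width: 0.0392
```

Emit:
send_rows([
  [[0,0,-0.013],[0,0,0],0.03],
  [[0,0,-0.03],[0,0,0],0.03],
  [[0,0,-0.05],[0,0,0],0.03],
  [[0,0,-0.07],[0,0,0],0.03],
  [[0,0,-0.085],[0,0,0],0.03],
])

```text
time_s: 24.38
tool_pos: [0.563, 0.0002, 0.1162]
tool_rot: [-180.0, -0.1, -0.0]
force: [1.1, 0.3, -4.1]
grip_width: 0.0392
```

```bash
python3 -c "
from h import *
plan([(.501,-.346,.15,0)]);print(env.get_obs()['tool_pos'],env.get_obs()['tool_rot'])
c=cam('side');crop(c,200,120,400,300,4,'pics/s16.png')
"
```

```text
(0.501, -0.346, 0.15, 0) shift [-0.0617  0.3463 -0.0338] rz [-0.    -0.001 -0.001]
[5.63010763e-01 2.27593158e-04 1.16238403e-01] [-1.79999298e+02 -5.94250284e-02 -3.86802679e-02]
```

View pics/s16.png

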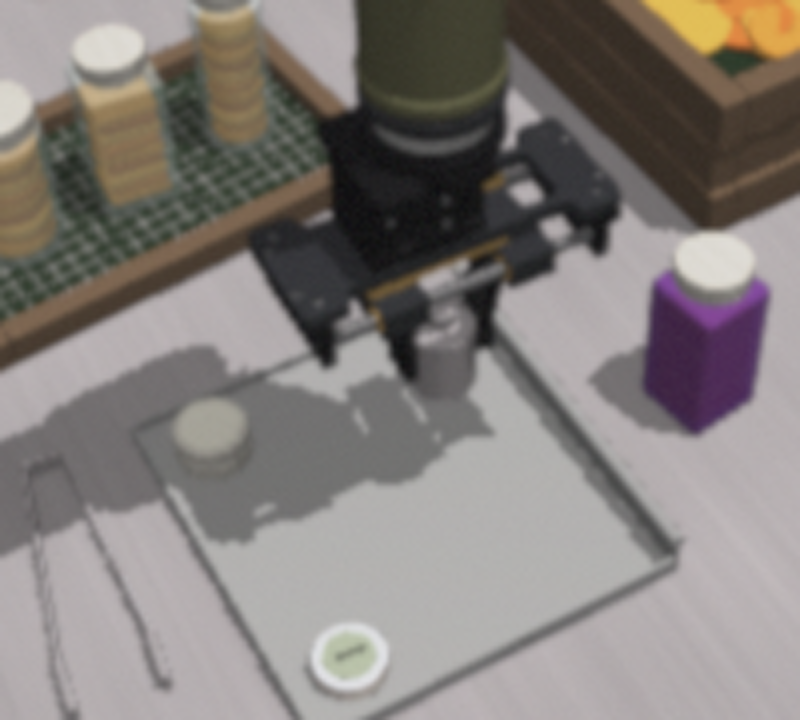

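Emit:
send_rows([
  [[-0.004,0.022,-0.005],[0,0,0],0.03],
  [[-0.009,0.048,-0.01],[0,0,0],0.03],
  [[-0.014,0.077,-0.01],[0,0,0],0.03],
  [[-0.019,0.106,-0.01],[0,0,0],0.03],
  [[-0.024,0.135,-0.01],[0,0,0],0.03],
])

```text
time_s: 24.85
tool_pos: [0.5377, -0.136, 0.124]
tool_rot: [-180.0, 0.0, -0.0]
force: [0.1, 1.0, -5.4]
grip_width: 0.039
```

Emit:
send_rows([
  [[-0.006,0.03,0],[0,0,0],0.03],
  [[-0.012,0.06,0],[0,0,0],0.03],
  [[-0.018,0.09,0],[0,0,0],0.03],
  [[-0.024,0.12,0],[0,0,0],0.03],
  [[-0.029,0.15,0],[0,0,0],0.03],
])

```text
time_s: 25.27
tool_pos: [0.5083, -0.286, 0.1237]
tool_rot: [-180.0, 0.1, -0.1]
force: [0.9, 0.0, -4.2]
grip_width: 0.0391
```

Emit:
send_rows([
  [[-0.005,0.025,0],[0,0,0],0.03],
  [[-0.008,0.045,0.004],[0,0,0],0.03],
  [[-0.009,0.058,0.014],[0,0,0],0.03],
  [[-0.009,0.061,0.026],[0,0,0],0.03],
  [[-0.009,0.061,0.036],[0,0,0],0.03],
])

```text
time_s: 25.68
tool_pos: [0.4996, -0.3456, 0.0862]
tool_rot: [-179.9, 0.1, -0.1]
force: [-0.0, -0.1, -5.2]
grip_width: 0.0392
```

```bash
python3 -c "
from h import *
c=cam('side');crop(c,220,220,420,400,4,'pics/s17.png')
c=cam('top');crop(c,400,165,550,310,5,'pics/t17.png')
plan([(.501,-.346,.0705,0)]);o=env.get_obs();print(o['tool_pos'],o['tool_rot'],o['force'],o['qpos'].round(0))
"
```

```text
(0.501, -0.346, 0.0705, 0) shift [0.0019 0.0038 0.0143] rz [-0.005  0.005  0.001]
[ 0.49918697 -0.34226785  0.08481784] [-1.79697208e+02  2.68720074e-01  7.56965082e-02] [-1.30327018  1.03565171 -4.34798475] [ 49.  20. -20.  98.   7.  63.  26.]
```

View pics/s17.png

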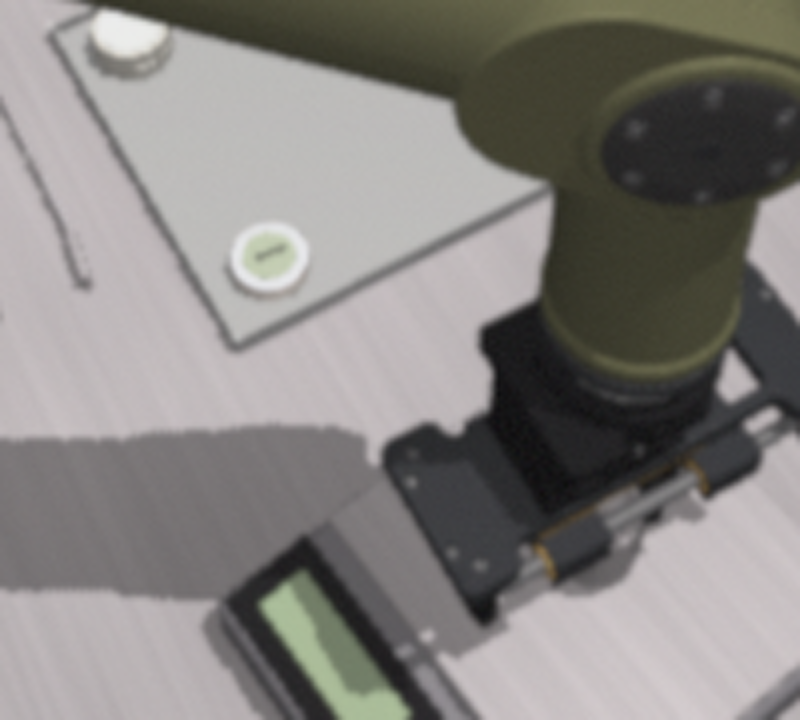

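View pics/t17.png

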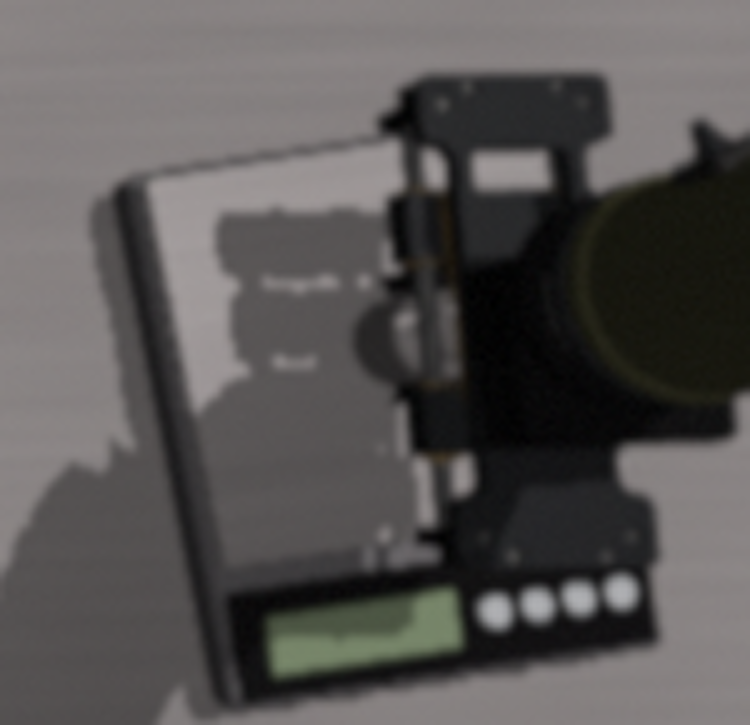

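Emit:
send_rows([
  [[0.001,0.002,0.003],[0,0,0],0.03],
  [[0.001,0.002,0.006],[0,0,0],0.03],
  [[0.001,0.002,0.009],[0,0,0],0.03],
  [[0.001,0.002,0.011],[0,0,0],0.03],
  [[0.001,0.002,0.012],[0,0,0],0.03],
])

```text
time_s: 26.2
tool_pos: [0.5016, -0.3476, 0.0764]
tool_rot: [180.0, 0.0, -0.0]
force: [-0.1, 0.4, -5.0]
grip_width: 0.039
```

Emit:
send_rows([
  [[0,0,0.001],[0,0,0],0.03],
  [[0,0,0.002],[0,0,0],0.03],
  [[0,0,0.002],[0,0,0],0.03],
  [[0,0,0.002],[0,0,0],0.03],
  [[0,0,0.002],[0,0,0],0.03],
])

```text
time_s: 26.62
tool_pos: [0.5015, -0.348, 0.0746]
tool_rot: [180.0, -0.0, -0.1]
force: [0.3, -0.3, -4.4]
grip_width: 0.0392
```

Emit:
send_rows([
  [[0,-0.001,0.0005],[0,0,0],0.03],
  [[0,-0.001,0.001],[0,0,0],0.03],
  [[0,-0.001,0.0015],[0,0,0],0.03],
  [[0,-0.001,0.0015],[0,0,0],0.03],
  [[0,-0.001,0.0015],[0,0,0],0.03],
])

```text
time_s: 27.03
tool_pos: [0.5014, -0.3469, 0.0729]
tool_rot: [180.0, 0.0, -0.1]
force: [0.1, 0.2, -4.8]
grip_width: 0.039
```

Emit:
send_rows([
  [[0,0,0.0005],[0,0,0],0.03],
  [[0,0,0.001],[0,0,0],0.03],
  [[0,0,0.001],[0,0,0],0.03],
  [[0,0,0.001],[0,0,0],0.03],
  [[0,0,0.001],[0,0,0],0.03],
])

```text
time_s: 27.45
tool_pos: [0.5015, -0.3469, 0.0722]
tool_rot: [180.0, -0.0, -0.1]
force: [-1.0, 0.2, -3.1]
grip_width: 0.0389
```

Emit:
send_rows([
  [[0,0,0.0002],[0,0,0],0.03],
  [[0,0,0.0005],[0,0,0],0.03],
  [[0,0,0.0007],[0,0,0],0.03],
  [[0,0,0.0007],[0,0,0],0.03],
  [[0,0,0.0007],[0,0,0],0.03],
])

```text
time_s: 27.87
tool_pos: [0.5015, -0.347, 0.0721]
tool_rot: [180.0, -0.0, -0.1]
force: [-3.4, 0.8, 5.5]
grip_width: 0.0391
```

Contact. Now I'm releasing slowly.

Emit:
send_rows([
  [[0,0,0],[0,0,0],0.041],
  [[0,0,0],[0,0,0],0.045],
  [[0,0,0],[0,0,0],0.05],
  [[0,0,0],[0,0,0],0.056],
  [[0,0,0],[0,0,0],0.06],
])

```text
time_s: 28.28
tool_pos: [0.5017, -0.347, 0.0711]
tool_rot: [180.0, -0.0, -0.1]
force: [0.6, 0.5, 1.4]
grip_width: 0.0553
```

Emit:
send_rows([
  [[0,0,-0.004],[0,0,0],0.06],
  [[0,0,-0.018],[0,0,0],0.06],
  [[0,0,-0.04],[0,0,0],0.06],
  [[0,0,-0.07],[0,0,0],0.06],
  [[0,0,-0.105],[0,0,0],0.065],
], grip_force=35)

```text
time_s: 28.7
tool_pos: [0.5005, -0.3462, 0.1759]
tool_rot: [-179.9, 0.1, -0.0]
force: [0.4, -0.5, -0.1]
grip_width: 0.0618
```

Emit:
send_rows([
  [[0,-0.03,-0.02],[0,0,0],0.07],
  [[0,-0.065,-0.036],[0,0,0],0.07],
  [[0,-0.105,-0.045],[0,0,0],0.07],
  [[0,-0.145,-0.045],[0,0,0],0.07],
  [[0,-0.185,-0.045],[0,0,0],0.07],
])

```text
time_s: 29.12
tool_pos: [0.5021, -0.1603, 0.2226]
tool_rot: [179.9, -0.1, -0.1]
force: [0.8, 0.1, 0.7]
grip_width: 0.0698
```

```bash
python3 -c "
from h import *
c=cam('side');crop(c,220,220,420,400,4,'pics/s18.png')
t=cam('top');crop(t,400,165,550,310,5,'pics/t18.png')
np.savez('t18.npz',**t)
plan([(.5816,.346,.215,0)]);o=env.get_obs();print(o['tool_pos'],o['tool_rot'])
"
```

```text
(0.5816, 0.346, 0.215, 0) shift [ 0.084  -0.4984  0.0086] rz [-0.002 -0.002  0.011]
[ 0.50290237 -0.15330549  0.22249011] [-1.79896907e+02 -1.19735616e-01  6.08050762e-01]
```

View pics/s18.png

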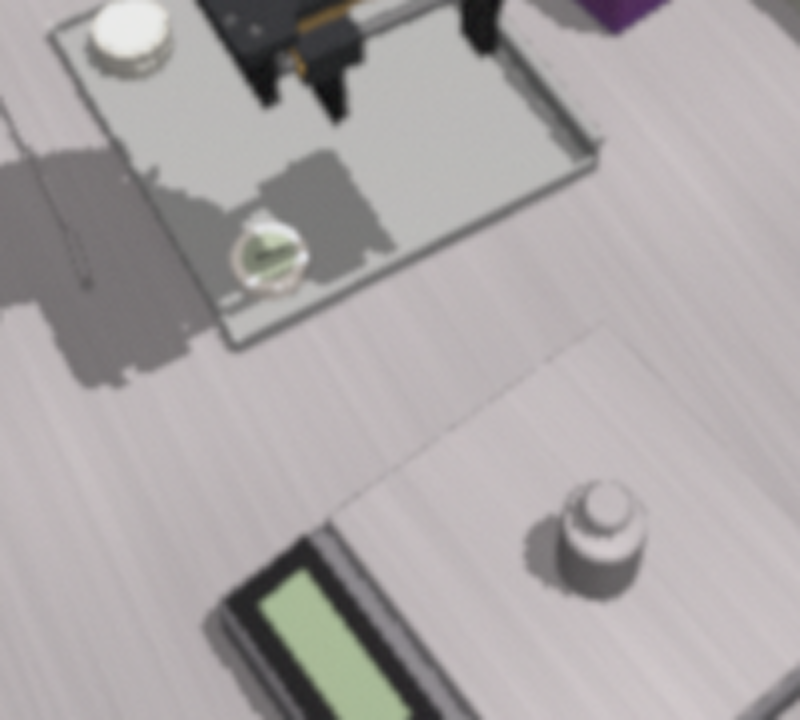

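View pics/t18.png

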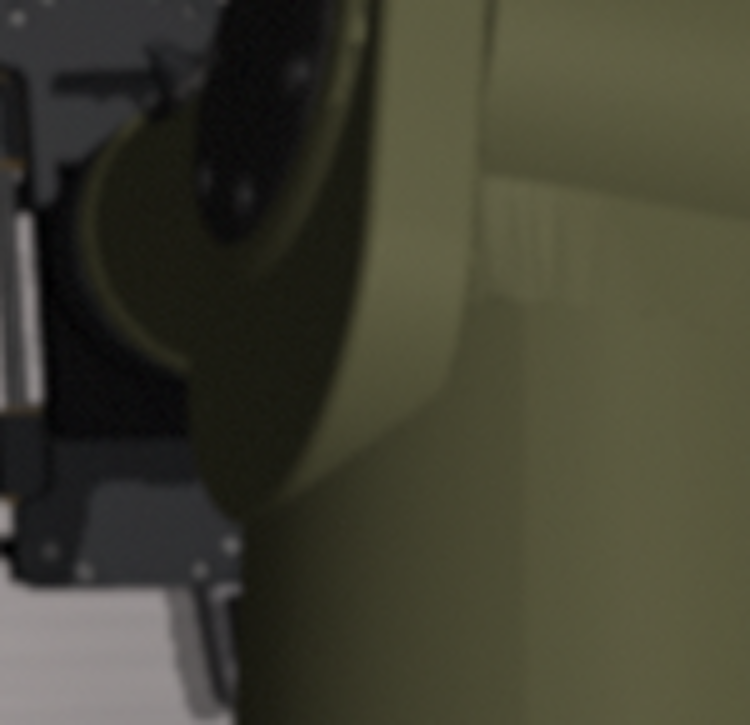

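Emit:
send_rows([
  [[0.006,-0.038,0],[0,0,0],0.07],
  [[0.012,-0.078,0],[0,0,0],0.07],
  [[0.019,-0.118,0],[0,0,0],0.07],
  [[0.025,-0.158,0],[0,0,0],0.07],
  [[0.031,-0.198,0],[0,0,0],0.07],
])

```text
time_s: 29.63
tool_pos: [0.5331, 0.0374, 0.2217]
tool_rot: [180.0, -0.1, -0.1]
force: [0.4, -0.4, -0.3]
grip_width: 0.0701
```

Emit:
send_rows([
  [[0.006,-0.04,0],[0,0,0],0.07],
  [[0.012,-0.08,0],[0,0,0],0.07],
  [[0.019,-0.12,0],[0,0,0],0.07],
  [[0.025,-0.16,0],[0,0,0],0.07],
  [[0.031,-0.2,0],[0,0,0],0.07],
])

```text
time_s: 30.05
tool_pos: [0.5647, 0.2373, 0.2214]
tool_rot: [180.0, -0.0, -0.1]
force: [1.3, 0.8, 0.2]
grip_width: 0.0698
```

Emit:
send_rows([
  [[0.006,-0.04,0],[0,0,0],0.07],
  [[0.012,-0.074,0],[0,0,0],0.07],
  [[0.018,-0.1,0],[0,0,0],0.07],
  [[0.018,-0.11,0],[0,0,0],0.07],
  [[0.018,-0.11,0],[0,0,0],0.07],
])

```text
time_s: 30.47
tool_pos: [0.5809, 0.3492, 0.2206]
tool_rot: [-179.9, 0.1, 0.2]
force: [-1.3, -0.1, -0.2]
grip_width: 0.0701
```

```bash
python3 -c "
from h import *
w=cam('wrist');cv2.imwrite('pics/w19.png',bgr(w))
t=cam('top');crop(t,400,165,550,310,5,'pics/t19.png');np.savez('t19.npz',**t)
plan([(.5816,.346,.106,0)]);o=env.get_obs();print(o['tool_pos'],o['tool_rot'])
"
```

```text
(0.5816, 0.346, 0.106, 0) shift [-0.0008 -0.0015  0.1149] rz [ 0.002  0.    -0.002]
[0.58243623 0.34471681 0.22091107] [ 1.79912912e+02  1.53403273e-02 -8.70782411e-02]
```

View pics/w19.png

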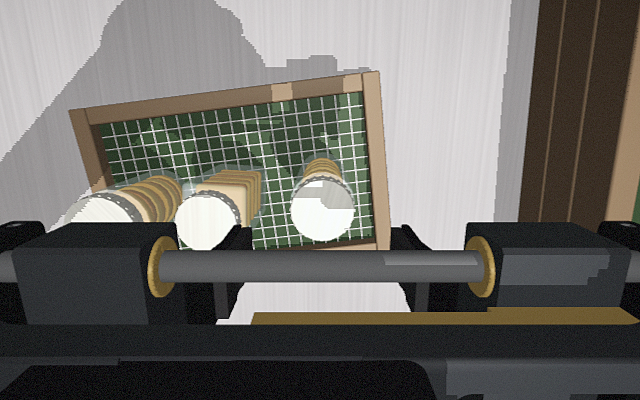

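View pics/t19.png

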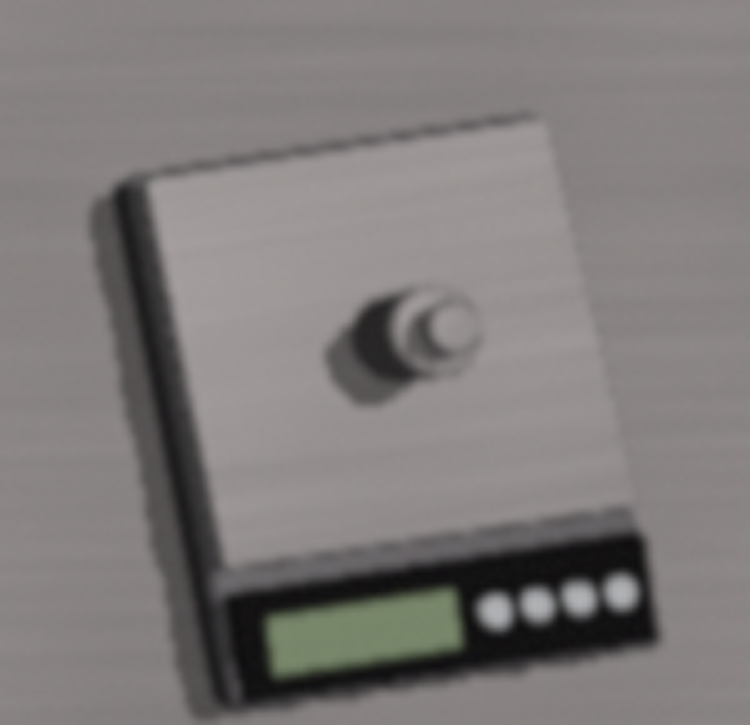

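Emit:
send_rows([
  [[0,0,0.015],[0,0,0],0.07],
  [[0,0,0.035],[0,0,0],0.07],
  [[0,0,0.055],[0,0,0],0.07],
  [[0,0,0.075],[0,0,0],0.07],
  [[0,0,0.09],[0,0,0],0.07],
])

```text
time_s: 30.98
tool_pos: [0.5829, 0.3421, 0.1298]
tool_rot: [179.8, 0.0, -0.3]
force: [1.1, 0.1, 0.2]
grip_width: 0.0699
```

Emit:
send_rows([
  [[0,0,0.01],[0,0,0],0.07],
  [[0,0,0.018],[0,0,0],0.07],
  [[0,0,0.023],[0,0,0],0.07],
  [[0,0,0.0245],[0,0,0],0.07],
  [[0,0,0.0245],[0,0,0],0.065],
])

```text
time_s: 31.4
tool_pos: [0.5824, 0.3461, 0.107]
tool_rot: [-180.0, -0.0, -0.1]
force: [0.5, -0.2, 0.5]
grip_width: 0.068
```

```bash
python3 -c "
from h import *
plan([(.5816,.346,.1063,0)]);o=env.get_obs();print(o['tool_pos'],o['tool_rot'])
"
```

```text
(0.5816, 0.346, 0.1063, 0) shift [-0.0008  0.0001  0.0007] rz [-0.    -0.    -0.001]
[0.58235422 0.34607979 0.10700595] [-1.79992913e+02 -2.40783656e-02 -5.99814086e-02]
```

Emit:
send_rows([
  [[-0.0008,0,0],[0,0,0],0.062],
  [[-0.0008,0,0],[0,0,0],0.056],
  [[-0.0008,0,0],[0,0,0],0.05],
  [[-0.0008,0,0],[0,0,0],0.04],
  [[-0.0008,0,0],[0,0,0],0.04],
])

```text
time_s: 31.82
tool_pos: [0.5816, 0.3463, 0.1072]
tool_rot: [-180.0, -0.0, -0.0]
force: [0.6, -0.1, 1.7]
grip_width: 0.0503
```

Emit:
send_rows([
  [[0,0,0],[0,0,0],0.04],
  [[0,0,0],[0,0,0],0.04],
  [[0,0,-0.003],[0,0,0],0.04],
  [[0,0,-0.01],[0,0,0],0.04],
  [[0,0,-0.022],[0,0,0],0.04],
])

```text
time_s: 32.23
tool_pos: [0.5801, 0.3449, 0.1271]
tool_rot: [179.9, 0.2, -0.1]
force: [-0.5, -0.6, -3.1]
grip_width: 0.0502
```

Emit:
send_rows([
  [[0,0,-0.02],[0,0,0],0.04],
  [[0,0.004,-0.042],[0,0,0],0.04],
  [[0,0.014,-0.062],[0,0,0],0.04],
  [[-0.001,0.032,-0.078],[0,0,0],0.04],
  [[-0.003,0.058,-0.085],[0,0,0],0.04],
])

```text
time_s: 32.65
tool_pos: [0.5781, 0.2913, 0.2174]
tool_rot: [-179.8, -0.2, 0.2]
force: [-1.0, -0.2, -2.9]
grip_width: 0.0503
```

Emit:
send_rows([
  [[-0.003,0.03,0],[0,0,0],0.04],
  [[-0.005,0.06,0],[0,0,0],0.04],
  [[-0.007,0.09,0],[0,0,0],0.04],
  [[-0.009,0.12,0],[0,0,0],0.04],
  [[-0.011,0.15,0],[0,0,0],0.04],
])

```text
time_s: 33.07
tool_pos: [0.5667, 0.1368, 0.2145]
tool_rot: [180.0, -0.0, -0.0]
force: [1.6, 0.3, -4.0]
grip_width: 0.0504
```

```bash
python3 -c "
from h import *
plan([(.5629,.0599,.1024,0)]);o=env.get_obs();print(o['tool_pos'],o['tool_rot'])
"
```

```text
(0.5629, 0.0599, 0.1024, 0) shift [-0.0038  0.0769  0.1122] rz [ 0.    -0.001 -0.001]
[0.5667114  0.13680662 0.21453462] [ 1.79983537e+02 -3.25842204e-02 -2.92953717e-02]
```

Emit:
send_rows([
  [[-0.002,0.027,0],[0,0,0],0.04],
  [[-0.004,0.05,0.003],[0,0,0],0.04],
  [[-0.004,0.067,0.012],[0,0,0],0.04],
  [[-0.004,0.075,0.025],[0,0,0],0.04],
  [[-0.004,0.077,0.04],[0,0,0],0.04],
])

```text
time_s: 33.48
tool_pos: [0.5637, 0.0588, 0.174]
tool_rot: [179.9, -0.1, -0.2]
force: [-0.0, -0.5, -4.2]
grip_width: 0.0502
```

Emit:
send_rows([
  [[0,0,0.018],[0,0,0],0.04],
  [[0,0,0.035],[0,0,0],0.04],
  [[0,0,0.048],[0,0,0],0.04],
  [[0,0,0.057],[0,0,0],0.04],
  [[0,0,0.062],[0,0,0],0.04],
])

```text
time_s: 33.9
tool_pos: [0.5623, 0.0617, 0.1103]
tool_rot: [-180.0, 0.1, 0.0]
force: [-0.5, 0.0, -2.9]
grip_width: 0.0504
```

Emit:
send_rows([
  [[0,0,0.002],[0,0,0],0.04],
  [[0,0,0.004],[0,0,0],0.04],
  [[0,0,0.005],[0,0,0],0.04],
  [[0,0,0.006],[0,0,0],0.04],
  [[0,0,0.006],[0,0,0],0.04],
])

```text
time_s: 34.32
tool_pos: [0.5634, 0.0611, 0.1061]
tool_rot: [180.0, -0.0, -0.1]
force: [0.3, 0.3, -1.7]
grip_width: 0.0503
```

```bash
python3 -c "
from h import *
plan([(.5629,.0599,.1024,0)]);o=env.get_obs();print(o['tool_pos'],o['tool_rot'],o['force'])
"
```

```text
(0.5629, 0.0599, 0.1024, 0) shift [-0.0005  0.0012  0.0037] rz [ 0.    -0.001 -0.001]
[0.56335616 0.06107323 0.10610069] [ 1.79993487e+02 -4.25301766e-02 -6.07804426e-02] [ 0.32994953  0.29141311 -1.72385393]
```

Emit:
send_rows([
  [[-0.0004,0.001,0],[0,0,0],0.04],
  [[-0.0004,0.001,0.0007],[0,0,0],0.04],
  [[-0.0004,0.001,0.0014],[0,0,0],0.04],
  [[-0.0004,0.001,0.002],[0,0,0],0.04],
  [[-0.0004,0.001,0.002],[0,0,0],0.04],
])

```text
time_s: 34.73
tool_pos: [0.5626, 0.06, 0.1036]
tool_rot: [180.0, 0.0, -0.1]
force: [-0.3, 0.1, -3.2]
grip_width: 0.0504
```

Emit:
send_rows([
  [[0,0,0.0005],[0,0,0],0.04],
  [[0,0,0.001],[0,0,0],0.04],
  [[0,0,0.001],[0,0,0],0.04],
  [[0,0,0.001],[0,0,0],0.04],
  [[0,0,0.001],[0,0,0],0.04],
])

```text
time_s: 35.15
tool_pos: [0.5628, 0.0601, 0.1032]
tool_rot: [180.0, -0.0, -0.1]
force: [-2.2, -0.2, 3.0]
grip_width: 0.0499
```

Contact. Release and go to the wide jar.

Emit:
send_rows([
  [[0,0,0],[0,0,0],0.052],
  [[0,0,0],[0,0,0],0.056],
  [[0,0,0],[0,0,0],0.06],
  [[0,0,0],[0,0,0],0.065],
  [[0,0,0],[0,0,0],0.07],
])

```text
time_s: 35.57
tool_pos: [0.5628, 0.0601, 0.1027]
tool_rot: [-180.0, -0.0, -0.1]
force: [0.9, -0.5, -0.1]
grip_width: 0.0649
```

Emit:
send_rows([
  [[0,0,-0.005],[0,0,0],0.07],
  [[0,0,-0.02],[0,0,0],0.07],
  [[0,0,-0.045],[0,0,0],0.07],
  [[0,0,-0.075],[0,0,0],0.074],
  [[0,0,-0.11],[0,0,0],0.074],
])

```text
time_s: 35.98
tool_pos: [0.5617, 0.06, 0.213]
tool_rot: [-180.0, 0.1, -0.0]
force: [1.0, -0.1, -0.2]
grip_width: 0.073
```

```bash
python3 -c "
from h import *
plan([(.483,.19,.21,0),(.4042,.3208,.18,0)]);o=env.get_obs();print(o['tool_pos'],o['tool_rot'],o['force'])
c=cam('side');crop(c,200,100,400,280,4,'pics/s20.png')
"
```

```text
(0.483, 0.19, 0.21, 0) shift [-0.0788 -0.13    0.0032] rz [-0.     0.002 -0.001]
(0.4042, 0.3208, 0.18, 0) shift [-0.0788 -0.1308  0.03  ] rz [0. 0. 0.]
[0.56166193 0.05995806 0.2129857 ] [-1.79994890e+02  1.42994134e-01 -4.32852286e-02] [ 1.01137841 -0.14206092 -0.24545058]
```

View pics/s20.png

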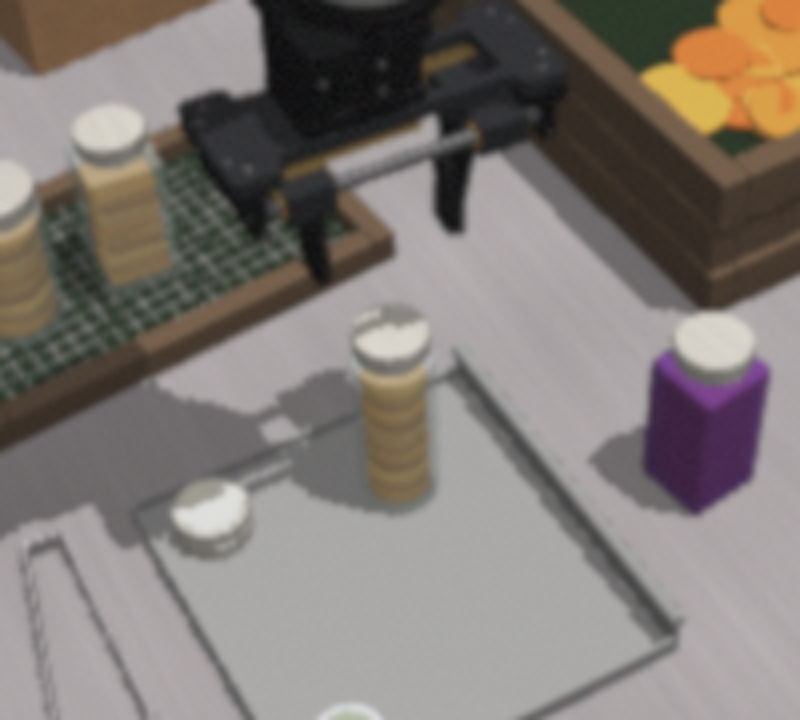

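Emit:
send_rows([
  [[-0.016,-0.026,0],[0,0,0],0.076],
  [[-0.032,-0.052,0],[0,0,0],0.076],
  [[-0.048,-0.079,0],[0,0,0],0.076],
  [[-0.064,-0.105,0],[0,0,0],0.076],
  [[-0.08,-0.131,0],[0,0,0],0.076],
])

```text
time_s: 36.45
tool_pos: [0.482, 0.1924, 0.2131]
tool_rot: [180.0, -0.1, -0.1]
force: [-0.2, -0.0, 1.0]
grip_width: 0.076
```

Emit:
send_rows([
  [[-0.016,-0.026,0],[0,0,0],0.076],
  [[-0.035,-0.056,0],[0,0,0],0.076],
  [[-0.055,-0.09,0],[0,0,0],0.076],
  [[-0.073,-0.12,0],[0,0,0],0.076],
  [[-0.0785,-0.13,0],[0,0,0],0.076],
])

```text
time_s: 36.87
tool_pos: [0.4001, 0.327, 0.2136]
tool_rot: [-179.8, -0.0, 0.4]
force: [-0.1, 0.2, 0.5]
grip_width: 0.076
```

Emit:
send_rows([
  [[0,0,0],[0,0,0],0.076],
  [[0,0,0.015],[0,0,0],0.076],
  [[0,0,0.03],[0,0,0],0.076],
  [[0,0,0.045],[0,0,0],0.076],
  [[0,0,0.055],[0,0,0],0.076],
])

```text
time_s: 37.28
tool_pos: [0.405, 0.3195, 0.1564]
tool_rot: [179.9, 0.0, -0.2]
force: [-0.0, -0.4, -0.0]
grip_width: 0.076
```

```bash
python3 -c "
from h import *
w=cam('wrist');cv2.imwrite('pics/w21.png',bgr(w))
plan([(.4042,.3208,.0835,0)]);o=env.get_obs();print(o['tool_pos'],o['tool_rot'])
"
```

```text
(0.4042, 0.3208, 0.0835, 0) shift [ 0.0003 -0.002   0.0714] rz [ 0.002  0.003 -0.003]
[0.40408143 0.31897435 0.15485715] [ 1.79859766e+02  1.75264391e-01 -1.59817370e-01]
```

View pics/w21.png

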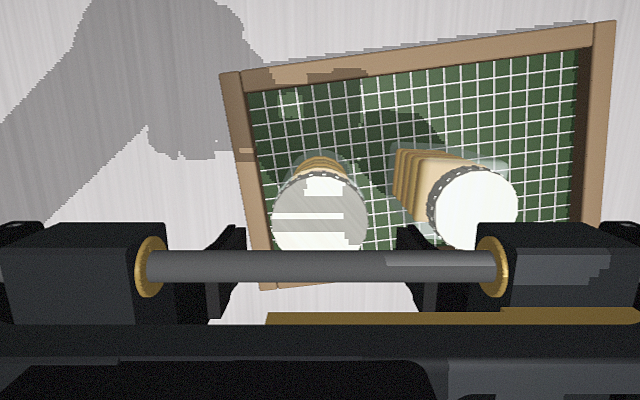

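Emit:
send_rows([
  [[0,-0.0005,0.012],[0,0,0],0.076],
  [[0,-0.0005,0.028],[0,0,0],0.076],
  [[0,-0.0005,0.044],[0,0,0],0.076],
  [[0,-0.0005,0.058],[0,0,0],0.076],
  [[0,-0.0005,0.066],[0,0,0],0.076],
])

```text
time_s: 37.75
tool_pos: [0.4044, 0.321, 0.0903]
tool_rot: [180.0, 0.1, -0.1]
force: [-0.7, -0.9, 0.2]
grip_width: 0.0761
```

Emit:
send_rows([
  [[0,0,0.003],[0,0,0],0.076],
  [[0,0,0.006],[0,0,0],0.076],
  [[0,0,0.007],[0,0,0],0.076],
  [[0,0,0.007],[0,0,0],0.074],
  [[0,0,0.007],[0,0,0],0.07],
])

```text
time_s: 38.17
tool_pos: [0.4049, 0.322, 0.0854]
tool_rot: [-180.0, -0.1, -0.1]
force: [-0.4, 0.3, 0.9]
grip_width: 0.0726
```

```bash
python3 -c "
from h import *
plan([(.4042,.3208,.0839,0)]);o=env.get_obs();print(o['tool_pos'],o['tool_rot'])
"
```

```text
(0.4042, 0.3208, 0.0839, 0) shift [-0.0007  0.0012  0.0015] rz [-0.    -0.001 -0.001]
[0.40489147 0.32202789 0.08535908] [-1.79973206e+02 -6.53570979e-02 -6.06354669e-02]
```

Emit:
send_rows([
  [[-0.0006,0.0012,0.001],[0,0,0],0.07],
  [[-0.0006,0.0012,0.001],[0,0,0],0.065],
  [[-0.0006,0.0012,0.001],[0,0,0],0.06],
  [[-0.0006,0.0012,0.001],[0,0,0],0.05],
  [[-0.0006,0.0012,0.001],[0,0,0],0.05],
])

```text
time_s: 38.58
tool_pos: [0.404, 0.3205, 0.0839]
tool_rot: [180.0, -0.0, -0.1]
force: [0.3, -0.4, 0.1]
grip_width: 0.0614
```

Emit:
send_rows([
  [[0,0,0],[0,0,0],0.05],
  [[0,0,0],[0,0,0],0.05],
  [[0,0,-0.003],[0,0,0],0.05],
  [[0,0,-0.01],[0,0,0],0.05],
  [[0,0,-0.022],[0,0,0],0.05],
])

```text
time_s: 39.0
tool_pos: [0.4024, 0.3196, 0.1049]
tool_rot: [179.9, 0.2, -0.0]
force: [0.3, -0.4, -3.4]
grip_width: 0.0615
```

Emit:
send_rows([
  [[0,0,-0.02],[0,0,0],0.05],
  [[0,0,-0.045],[0,0,0],0.05],
  [[0,0.002,-0.072],[0,0,0],0.05],
  [[0,0.008,-0.098],[0,0,0],0.05],
  [[0.004,0.018,-0.12],[0,0,0],0.05],
])

```text
time_s: 39.42
tool_pos: [0.4065, 0.3043, 0.2284]
tool_rot: [-179.9, -0.1, 0.1]
force: [1.6, 0.4, -3.7]
grip_width: 0.0615
```

```bash
python3 -c "
from h import *
plan([(.563,-.0605,.22,0)]);o=env.get_obs();print(o['tool_pos'],o['tool_rot'])
c=cam('side');crop(c,160,60,360,240,4,'pics/s22.png')
"
```

```text
(0.563, -0.0605, 0.22, 0) shift [0.1555 0.3652 0.0081] rz [-0.001 -0.001  0.003]
[0.40654987 0.3042703  0.22843863] [-1.79915655e+02 -6.36245342e-02  1.47034641e-01]
```

View pics/s22.png

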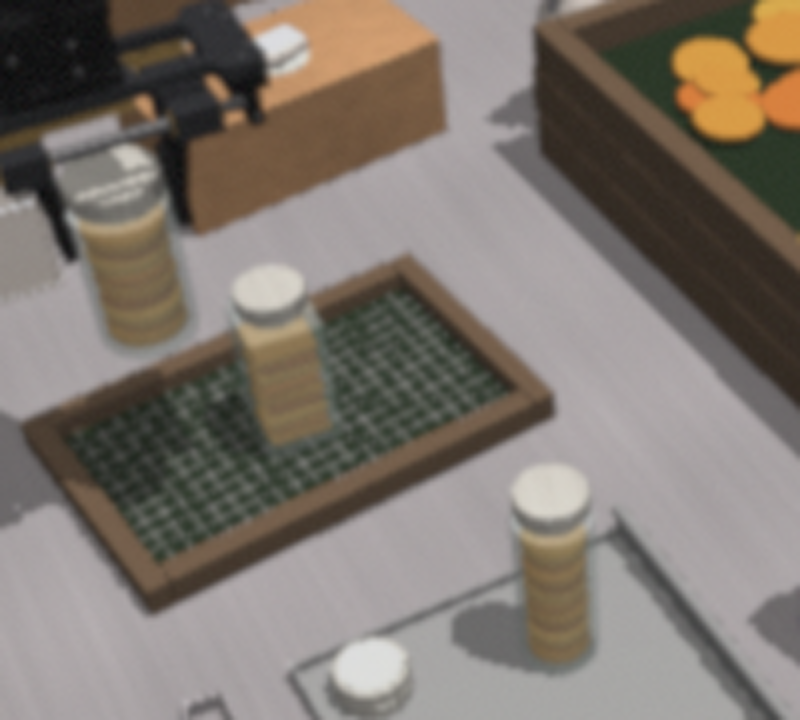

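Emit:
send_rows([
  [[0.002,0.026,0],[0,0,0],0.05],
  [[0.006,0.054,0],[0,0,0],0.05],
  [[0.01,0.082,0],[0,0,0],0.05],
  [[0.014,0.111,0],[0,0,0],0.05],
  [[0.018,0.14,0],[0,0,0],0.05],
])

```text
time_s: 39.88
tool_pos: [0.4253, 0.1616, 0.2262]
tool_rot: [180.0, -0.0, -0.0]
force: [0.9, -0.8, -3.3]
grip_width: 0.0613
```

Emit:
send_rows([
  [[0.004,0.029,0],[0,0,0],0.05],
  [[0.008,0.058,0],[0,0,0],0.05],
  [[0.012,0.087,0],[0,0,0],0.05],
  [[0.016,0.116,0],[0,0,0],0.05],
  [[0.022,0.143,0],[0,0,0],0.05],
])

```text
time_s: 40.3
tool_pos: [0.4471, 0.0181, 0.2261]
tool_rot: [180.0, -0.0, -0.1]
force: [0.5, -0.9, -2.8]
grip_width: 0.0614
```

Emit:
send_rows([
  [[0.01,0.025,0],[0,0,0],0.05],
  [[0.024,0.045,0],[0,0,0],0.05],
  [[0.042,0.06,0],[0,0,0],0.05],
  [[0.064,0.07,0],[0,0,0],0.05],
  [[0.088,0.076,0],[0,0,0],0.05],
])

```text
time_s: 40.72
tool_pos: [0.5357, -0.0586, 0.226]
tool_rot: [179.9, 0.0, -0.2]
force: [-0.5, -0.5, -3.7]
grip_width: 0.0613
```

```bash
python3 -c "
from h import *
plan([(.563,-.0605,.0795,0)]);o=env.get_obs();print(o['tool_pos'],o['tool_rot'])
"
```

```text
(0.563, -0.0605, 0.0795, 0) shift [0.0273 0.0017 0.1465] rz [ 0.001  0.    -0.003]
[ 0.53574466 -0.05858926  0.22597909] [ 1.79943069e+02  1.41743988e-02 -2.00265428e-01]
```

Emit:
send_rows([
  [[0.016,0.0018,0],[0,0,0],0.05],
  [[0.024,0.0018,0.006],[0,0,0],0.05],
  [[0.0275,0.0018,0.018],[0,0,0],0.05],
  [[0.0275,0.0018,0.036],[0,0,0],0.05],
  [[0.0275,0.0018,0.058],[0,0,0],0.05],
])

```text
time_s: 41.13
tool_pos: [0.5626, -0.0576, 0.1671]
tool_rot: [-180.0, -0.0, 0.0]
force: [-0.1, -0.8, -4.0]
grip_width: 0.061
```

Emit:
send_rows([
  [[0,0,0.022],[0,0,0],0.05],
  [[0,0,0.042],[0,0,0],0.05],
  [[0,0,0.058],[0,0,0],0.05],
  [[0,0,0.07],[0,0,0],0.05],
  [[0,0,0.078],[0,0,0],0.05],
])

```text
time_s: 41.55
tool_pos: [0.561, -0.0579, 0.0877]
tool_rot: [-180.0, 0.2, -0.0]
force: [-0.2, -0.7, -3.8]
grip_width: 0.061
```

Emit:
send_rows([
  [[0,0,0.002],[0,0,0],0.05],
  [[0,0,0.004],[0,0,0],0.05],
  [[0,0,0.006],[0,0,0],0.05],
  [[0,0,0.007],[0,0,0],0.05],
  [[0,0,0.007],[0,0,0],0.05],
])

```text
time_s: 41.97
tool_pos: [0.5633, -0.0585, 0.0832]
tool_rot: [180.0, -0.1, -0.1]
force: [-0.9, -0.8, -3.3]
grip_width: 0.0612
```

```bash
python3 -c "
from h import *
plan([(.5632,-.0604,.0795,0)]);o=env.get_obs();print(o['tool_pos'],o['tool_rot'],o['force'])
"
```

```text
(0.5632, -0.0604, 0.0795, 0) shift [-0.0001  0.0019  0.0037] rz [ 0.    -0.001 -0.001]
[ 0.56333675 -0.05852998  0.08323769] [ 1.79982867e+02 -5.38774499e-02 -6.02833634e-02] [-0.92456976 -0.83323869 -3.34754166]
```

Emit:
send_rows([
  [[0,0.0018,0.0005],[0,0,0],0.05],
  [[0,0.0018,0.001],[0,0,0],0.05],
  [[0,0.0018,0.0018],[0,0,0],0.05],
  [[0,0.0018,0.0022],[0,0,0],0.05],
  [[0,0.0018,0.0022],[0,0,0],0.05],
])

```text
time_s: 42.38
tool_pos: [0.5628, -0.0603, 0.0804]
tool_rot: [-180.0, 0.0, -0.1]
force: [0.2, 0.5, -4.1]
grip_width: 0.0614
```

Emit:
send_rows([
  [[0,0,0.0005],[0,0,0],0.05],
  [[0,0,0.001],[0,0,0],0.05],
  [[0,0,0.001],[0,0,0],0.05],
  [[0,0,0.001],[0,0,0],0.05],
  [[0,0,0.001],[0,0,0],0.05],
])

```text
time_s: 42.8
tool_pos: [0.563, -0.0602, 0.0799]
tool_rot: [180.0, -0.0, -0.1]
force: [-1.4, 0.2, -0.4]
grip_width: 0.0614
```

Contact. Release and head for the square jar, turning to yaw 90.

Emit:
send_rows([
  [[0,0,0.0003],[0,0,0],0.062],
  [[0,0,0.0003],[0,0,0],0.066],
  [[0,0,0.0003],[0,0,0],0.07],
  [[0,0,0.0003],[0,0,0],0.075],
  [[0,0,0.0003],[0,0,0],0.08],
])

```text
time_s: 43.22
tool_pos: [0.5632, -0.0603, 0.0792]
tool_rot: [180.0, -0.0, -0.1]
force: [-0.4, 0.1, -0.5]
grip_width: 0.075
```

Emit:
send_rows([
  [[0,0,-0.005],[0,0,0],0.08],
  [[0,0,-0.02],[0,0,0],0.08],
  [[0,0,-0.05],[0,0,0],0.08],
  [[0,0,-0.09],[0,0,0],0.08],
  [[0,0,-0.13],[0,0,0],0.08],
])

```text
time_s: 43.63
tool_pos: [0.5621, -0.0601, 0.2102]
tool_rot: [-180.0, 0.1, -0.0]
force: [1.0, -0.8, -0.8]
grip_width: 0.0799
```

```bash
python3 -c "
from h import *
o=env.get_obs();print(o['tool_pos'],o['tool_rot'])
plan([(.535,.07,.23,30),(.51,.21,.23,60),(.4927,.331,.215,90.1)])
c=cam('side');crop(c,200,120,400,300,4,'pics/s23.png')
"
```

```text
[ 0.56213261 -0.06006794  0.21024457] [-1.79974538e+02  1.00175427e-01 -3.93242769e-02]
(0.535, 0.07, 0.23, 30) shift [-0.0273 -0.1301 -0.0197] rz [-0.001  0.002 -0.524]
(0.51, 0.21, 0.23, 60) shift [ 0.0483 -0.1337 -0.    ] rz [ 0.     0.    -0.524]
(0.4927, 0.331, 0.215, 90.1) shift [ 0.0961 -0.0755  0.015 ] rz [-0.     0.    -0.525]
```

View pics/s23.png

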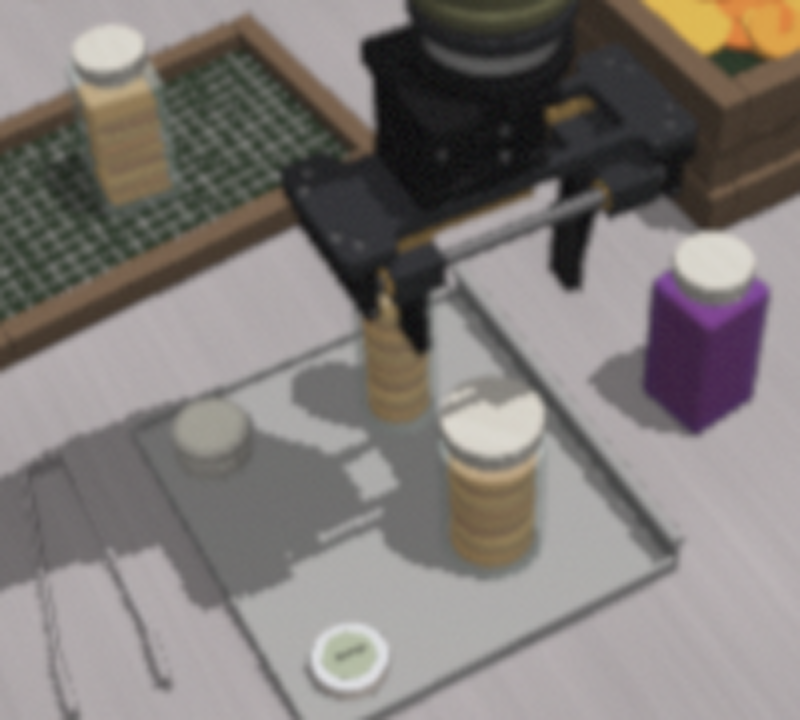

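Emit:
send_rows([
  [[-0.005,-0.026,-0.004],[0,0,-0.105],0.08],
  [[-0.011,-0.052,-0.008],[0,0,-0.21],0.08],
  [[-0.016,-0.078,-0.012],[0,0,-0.315],0.08],
  [[-0.022,-0.104,-0.016],[0,0,-0.42],0.08],
  [[-0.028,-0.13,-0.02],[0,0,-0.524],0.08],
])

```text
time_s: 44.1
tool_pos: [0.5348, 0.071, 0.2297]
tool_rot: [180.0, -0.0, 30.3]
force: [-0.2, -0.7, 0.2]
grip_width: 0.0797
```

Emit:
send_rows([
  [[0.01,-0.027,0],[0,0,-0.105],0.08],
  [[0.02,-0.054,0],[0,0,-0.21],0.08],
  [[0.03,-0.08,0],[0,0,-0.315],0.08],
  [[0.039,-0.107,0],[0,0,-0.42],0.08],
  [[0.048,-0.134,0],[0,0,-0.524],0.08],
])

```text
time_s: 44.52
tool_pos: [0.5095, 0.2111, 0.2296]
tool_rot: [179.9, -0.0, 60.3]
force: [0.4, 0.2, 0.7]
grip_width: 0.0801
```

Emit:
send_rows([
  [[0.02,-0.016,0],[0,0,-0.105],0.08],
  [[0.04,-0.031,0],[0,0,-0.21],0.08],
  [[0.06,-0.047,0],[0,0,-0.315],0.08],
  [[0.08,-0.063,0],[0,0,-0.42],0.08],
  [[0.096,-0.076,0],[0,0,-0.525],0.08],
])

```text
time_s: 44.93
tool_pos: [0.4913, 0.3331, 0.2295]
tool_rot: [180.0, -0.1, 90.4]
force: [-0.6, -0.3, -0.3]
grip_width: 0.0803
```

Emit:
send_rows([
  [[0,0,0],[0,0,0],0.08],
  [[0,0,0],[0,0,0],0.08],
  [[0,0,0.01],[0,0,0],0.08],
  [[0,0,0.025],[0,0,0],0.08],
  [[0,0,0.04],[0,0,0],0.08],
])

```text
time_s: 45.35
tool_pos: [0.4931, 0.3291, 0.1884]
tool_rot: [179.9, 0.1, 89.8]
force: [-0.8, -0.4, 1.0]
grip_width: 0.0802
```

```bash
python3 -c "
from h import *
w=cam('wrist');cv2.imwrite('pics/w24.png',bgr(w))
o=env.get_obs();print(o['tool_pos'],o['tool_rot'])
plan([(.4928,.3310,.0927,90.1)])
"
```

```text
[0.49155551 0.32767016 0.18482846] [-179.79936653    0.21345474   89.84534342]
(0.4928, 0.331, 0.0927, 90.1) shift [0.0037 0.0016 0.0921] rz [-0.004  0.004 -0.004]
```

View pics/w24.png

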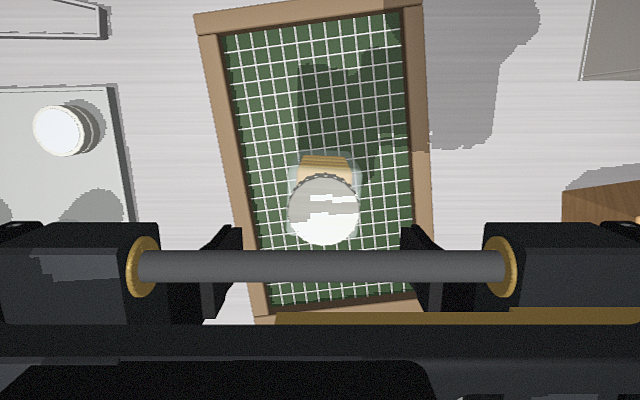

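Emit:
send_rows([
  [[0,0,0.015],[0,0,0],0.08],
  [[0,0,0.033],[0,0,0],0.08],
  [[0,0,0.05],[0,0,0],0.08],
  [[0,0,0.063],[0,0,0],0.08],
  [[0,0,0.07],[0,0,0],0.08],
])

```text
time_s: 45.82
tool_pos: [0.4918, 0.329, 0.1172]
tool_rot: [-179.9, 0.1, 89.9]
force: [0.6, 0.2, -0.2]
grip_width: 0.0802
```

Emit:
send_rows([
  [[0,0,0.008],[0,0,0],0.08],
  [[0,0,0.015],[0,0,0],0.08],
  [[0,0,0.02],[0,0,0],0.08],
  [[0,0,0.022],[0,0,0],0.08],
  [[0,0,0.022],[0,0,0],0.08],
])

```text
time_s: 46.23
tool_pos: [0.4918, 0.331, 0.097]
tool_rot: [-180.0, 0.0, 90.1]
force: [-0.4, -0.4, 1.6]
grip_width: 0.0797
```

```bash
python3 -c "
from h import *
o=env.get_obs();print(o['tool_pos'],o['tool_rot'])
plan([(.4928,.3310,.0930,90.1)])
"
```

```text
[0.49184308 0.33096086 0.09696735] [-1.79984699e+02  1.15052648e-02  9.00746564e+01]
(0.4928, 0.331, 0.093, 90.1) shift [0.    0.001 0.004] rz [-0.  0. -0.]
```

Emit:
send_rows([
  [[0,0.001,0.002],[0,0,0],0.075],
  [[0,0.001,0.0035],[0,0,0],0.068],
  [[0,0.001,0.0038],[0,0,0],0.06],
  [[0,0.001,0.0038],[0,0,0],0.053],
  [[0,0.001,0.0038],[0,0,0],0.045],
])

```text
time_s: 46.65
tool_pos: [0.493, 0.3311, 0.0935]
tool_rot: [180.0, -0.0, 90.1]
force: [0.9, -0.2, 0.4]
grip_width: 0.056
```

Emit:
send_rows([
  [[0,0,0],[0,0,0],0.045],
  [[0,0,0],[0,0,0],0.045],
  [[0,0,0],[0,0,0],0.045],
  [[0,0,-0.005],[0,0,0],0.045],
  [[0,0,-0.015],[0,0,0],0.045],
])

```text
time_s: 47.07
tool_pos: [0.4916, 0.3299, 0.107]
tool_rot: [-179.8, 0.1, 90.1]
force: [-0.5, 0.2, -4.2]
grip_width: 0.0543
```

Emit:
send_rows([
  [[0,0,-0.02],[0,0,0],0.045],
  [[0,0,-0.045],[0,0,0],0.045],
  [[-0.004,0,-0.07],[0,0,0],0.045],
  [[-0.014,0,-0.092],[0,0,0],0.045],
  [[-0.03,0,-0.11],[0,0,0],0.045],
])

```text
time_s: 47.48
tool_pos: [0.4922, 0.303, 0.2208]
tool_rot: [179.9, -0.1, 90.3]
force: [0.5, 1.2, -3.7]
grip_width: 0.0542
```

```bash
python3 -c "
from h import *
o=env.get_obs();print(o['tool_pos'],o['tool_rot'])
plan([(.49,.15,.22,90.1),(.504,-.0031,.22,90.1)])
"
```

```text
[0.49217416 0.30304833 0.22083379] [ 1.79941815e+02 -1.35678854e-01  9.02703590e+01]
(0.49, 0.15, 0.22, 90.1) shift [-0.153  -0.0029  0.0005] rz [ 0.001 -0.002  0.003]
(0.504, -0.0031, 0.22, 90.1) shift [-0.1531  0.0137  0.    ] rz [0. 0. 0.]
```

Emit:
send_rows([
  [[-0.028,-0.002,0],[0,0,0],0.045],
  [[-0.058,-0.004,0],[0,0,0],0.045],
  [[-0.09,-0.006,0],[0,0,0],0.045],
  [[-0.12,-0.007,0],[0,0,0],0.045],
  [[-0.15,-0.007,0],[0,0,0],0.045],
])

```text
time_s: 47.9
tool_pos: [0.4853, 0.1498, 0.2188]
tool_rot: [180.0, 0.0, 90.1]
force: [0.3, -0.4, -3.6]
grip_width: 0.0545
```

Emit:
send_rows([
  [[-0.03,0,0],[0,0,0],0.045],
  [[-0.06,0,0],[0,0,0],0.045],
  [[-0.09,0.002,0],[0,0,0],0.045],
  [[-0.12,0.008,0],[0,0,0],0.045],
  [[-0.142,0.014,0],[0,0,0],0.045],
])

```text
time_s: 48.32
tool_pos: [0.4999, 0.006, 0.2189]
tool_rot: [180.0, 0.1, 90.0]
force: [0.2, -1.2, -2.6]
grip_width: 0.0544
```

Emit:
send_rows([
  [[-0.01,0.004,0.005],[0,0,0],0.045],
  [[-0.0125,0.0045,0.015],[0,0,0],0.045],
  [[-0.0125,0.0045,0.03],[0,0,0],0.045],
  [[-0.0125,0.0045,0.045],[0,0,0],0.045],
  [[-0.0125,0.0045,0.057],[0,0,0],0.045],
])

```text
time_s: 48.73
tool_pos: [0.5037, -0.0012, 0.1596]
tool_rot: [-179.9, -0.1, 90.2]
force: [0.2, 0.4, -3.1]
grip_width: 0.0546
```

```bash
python3 -c "
from h import *
o=env.get_obs();print(o['tool_pos'],o['tool_rot'])
plan([(.504,-.0031,.0885,90.1)])
c=cam('side');crop(c,200,120,400,300,4,'pics/s25.png')
"
```

```text
[ 0.50371587 -0.00121067  0.15963548] [-1.79885621e+02 -7.44451213e-02  9.02255357e+01]
(0.504, -0.0031, 0.0885, 90.1) shift [-0.002   0.0004  0.0711] rz [-0.002 -0.001  0.002]
```

View pics/s25.png

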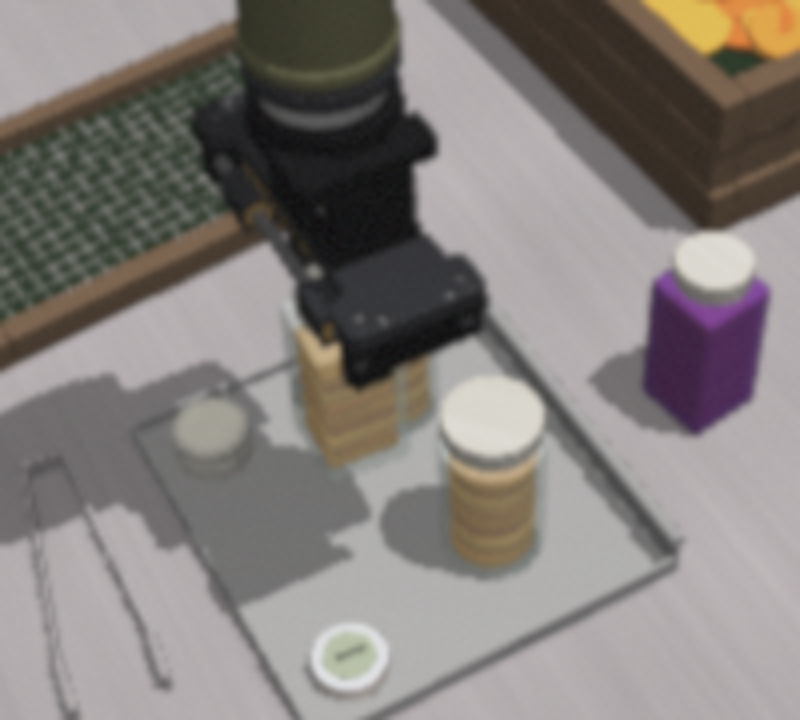

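Emit:
send_rows([
  [[-0.001,0,0.014],[0,0,0],0.045],
  [[-0.001,0,0.027],[0,0,0],0.045],
  [[-0.001,0,0.039],[0,0,0],0.045],
  [[-0.001,0,0.049],[0,0,0],0.045],
  [[-0.001,0,0.056],[0,0,0],0.045],
])

```text
time_s: 49.2
tool_pos: [0.5042, -0.0038, 0.1042]
tool_rot: [-179.9, -0.0, 90.1]
force: [-0.4, -0.4, -4.3]
grip_width: 0.0543
```

Emit:
send_rows([
  [[0,0,0.004],[0,0,0],0.045],
  [[0,0,0.007],[0,0,0],0.045],
  [[0,0,0.009],[0,0,0],0.045],
  [[0,0,0.01],[0,0,0],0.045],
  [[0,0,0.01],[0,0,0],0.045],
])

```text
time_s: 49.62
tool_pos: [0.505, -0.0045, 0.0956]
tool_rot: [180.0, 0.0, 90.1]
force: [-0.4, 0.6, -3.4]
grip_width: 0.054
```

```bash
python3 -c "
from h import *
o=env.get_obs();print(o['tool_pos'],o['tool_rot'],o['force'])
plan([(.504,-.0031,.0888,90.1)])
c=cam('top');crop(c,262,165,392,285,6,'pics/t26.png')
c=cam('side');crop(c,200,120,400,300,4,'pics/s26.png')
"
```

```text
[ 0.50502108 -0.00454968  0.09559288] [1.79979476e+02 5.99090412e-03 9.00598485e+01] [-0.35898824  0.60628687 -3.35222404]
(0.504, -0.0031, 0.0888, 90.1) shift [ 0.0015 -0.001   0.0068] rz [ 0.     0.    -0.001]
```

View pics/s26.png

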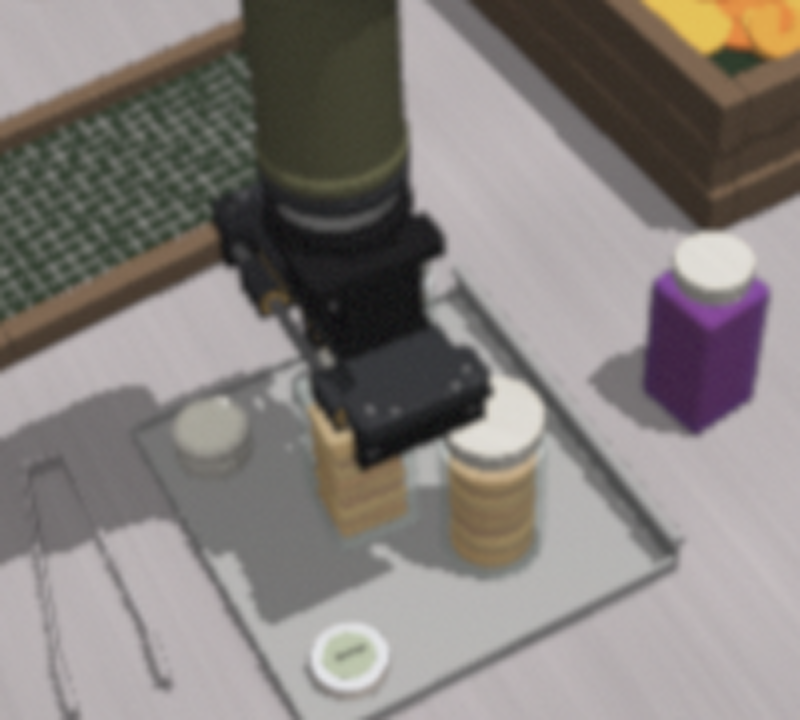

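Emit:
send_rows([
  [[0.0012,-0.001,0.001],[0,0,0],0.045],
  [[0.0012,-0.001,0.002],[0,0,0],0.045],
  [[0.0012,-0.001,0.0032],[0,0,0],0.045],
  [[0.0012,-0.001,0.0045],[0,0,0],0.045],
  [[0.0012,-0.001,0.005],[0,0,0],0.045],
])

```text
time_s: 50.13
tool_pos: [0.5037, -0.0034, 0.0902]
tool_rot: [-180.0, 0.0, 90.1]
force: [-0.5, -0.3, -3.9]
grip_width: 0.0542
```

Emit:
send_rows([
  [[0,0,0.0005],[0,0,0],0.045],
  [[0,0,0.001],[0,0,0],0.045],
  [[0,0,0.0013],[0,0,0],0.045],
  [[0,0,0.0013],[0,0,0],0.045],
  [[0,0,0.0013],[0,0,0],0.045],
])

```text
time_s: 50.55
tool_pos: [0.504, -0.0033, 0.0895]
tool_rot: [180.0, 0.0, 90.1]
force: [-1.6, -0.3, 1.6]
grip_width: 0.054
```

Contact. Release and withdraw upwards.

Emit:
send_rows([
  [[0,0,0],[0,0,0],0.056],
  [[0,0,0],[0,0,0],0.06],
  [[0,0,0],[0,0,0],0.065],
  [[0,0,0],[0,0,0],0.07],
  [[0,0,0],[0,0,0],0.073],
])

```text
time_s: 50.97
tool_pos: [0.504, -0.0033, 0.0892]
tool_rot: [180.0, 0.0, 90.1]
force: [-0.5, 0.4, 0.1]
grip_width: 0.0693
```

Emit:
send_rows([
  [[0,0,-0.005],[0,0,0],0.073],
  [[0,0,-0.02],[0,0,0],0.073],
  [[0,0,-0.05],[0,0,0],0.073],
  [[0,0,-0.09],[0,0,0],0.08],
  [[0,0,-0.13],[0,0,0],0.08],
])

```text
time_s: 51.38
tool_pos: [0.503, -0.003, 0.2204]
tool_rot: [-179.9, -0.0, 90.1]
force: [1.7, -0.1, 0.3]
grip_width: 0.0778
```

Emit:
send_rows([
  [[0.04,0,-0.01],[0,0,0],0.08],
  [[0.08,0,-0.02],[0,0,0],0.08],
  [[0.12,0,-0.03],[0,0,0],0.08],
  [[0.16,0,-0.04],[0,0,0],0.08],
  [[0.2,0,-0.04],[0,0,0],0.08],
])

```text
time_s: 51.8
tool_pos: [0.5044, 0.1988, 0.262]
tool_rot: [179.7, -0.0, 90.0]
force: [1.0, 0.3, -0.6]
grip_width: 0.0799
```

Emit:
send_rows([
  [[0.04,0,0],[0,0,0],0.08],
  [[0.08,0,0],[0,0,0],0.08],
  [[0.11,0,0],[0,0,0],0.08],
  [[0.12,0,0],[0,0,0],0.08],
  [[0.12,0,0],[0,0,0],0.08],
])

```text
time_s: 52.22
tool_pos: [0.5018, 0.3204, 0.2592]
tool_rot: [-179.9, -0.1, 90.4]
force: [0.5, -1.0, -0.3]
grip_width: 0.0798
```

```bash
python3 - <<'E'
from h import *
t=cam("top");s=cam("side");np.savez("t27.npz",**t)
crop(t,262,165,392,285,6,"pics/t27.png"); cv2.imwrite("pics/s27.png",bgr(s)); cv2.imwrite("pics/t27f.png",bgr(t))
def lids(c,box,th):
    x0,y0,x1,y1=box; k=6
    im=cv2.resize(bgr(c)[y0:y1,x0:x1],None,fx=k,fy=k,interpolation=cv2.INTER_CUBIC)
    hsv=cv2.cvtColor(im,cv2.COLOR_BGR2HSV)
    m=((hsv[...,2]>th)&(hsv[...,1]<50)).astype(np.uint8)*255
    m=cv2.morphologyEx(m,cv2.MORPH_OPEN,np.ones((9,9)))
    cs,_=cv2.findContours(m,cv2.RETR_EXTERNAL,cv2.CHAIN_APPROX_NONE)
    for q in cs:
        if cv2.contourArea(q)<2000: continue
        q=cv2.convexHull(q);e=cv2.fitEllipse(q); yield (e[0][0]+.5)/k-.5+x0,(e[0][1]+.5)/k-.5+y0,e[1][0]/k
t0=dict(np.load("t0.npz"))
for c in (t0,t): print([np.round(o,2) for o in lids(c,(262,165,392,285),158)])
# weight on pan: knob
t19=dict(np.load("t19.npz"))
print("knob",onz(t,400+(454-2)/5,165+(327-2)/5,.053+.064))
E
```

```text
[array([290.06, 259.95,  17.31]), array([328.21, 230.97,  20.01]), array([296.89, 202.2 ,  19.2 ]), array([354.12, 202.52,  24.27])]
[array([290.03, 259.74,  18.3 ]), array([368.45, 257.33,  17.42]), array([328.21, 231.27,  21.15]), array([296.85, 202.04,  20.64]), array([353.79, 202.47,  25.85])]
knob [ 0.5029239  -0.34720681  0.117     ]
```

View pics/t27.png

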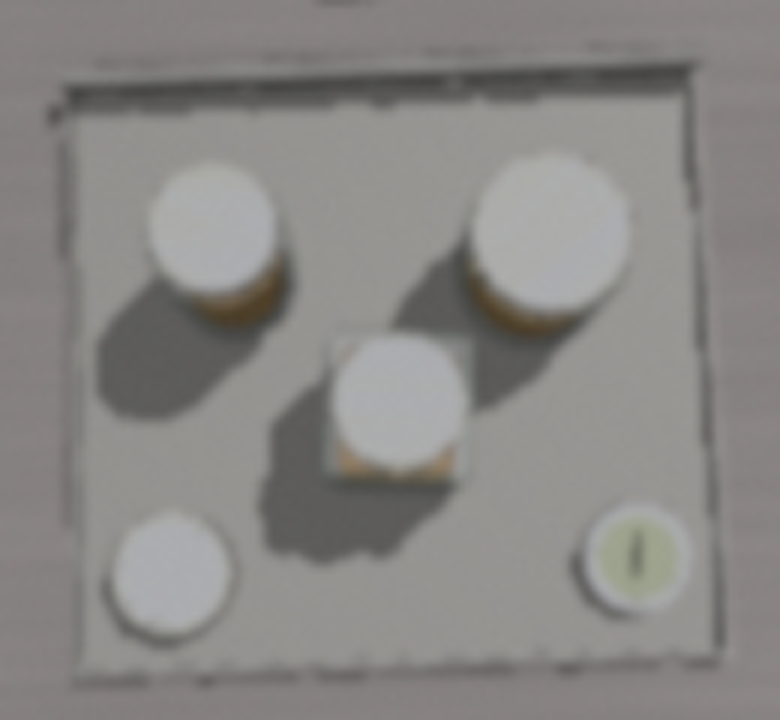

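View pics/s27.png

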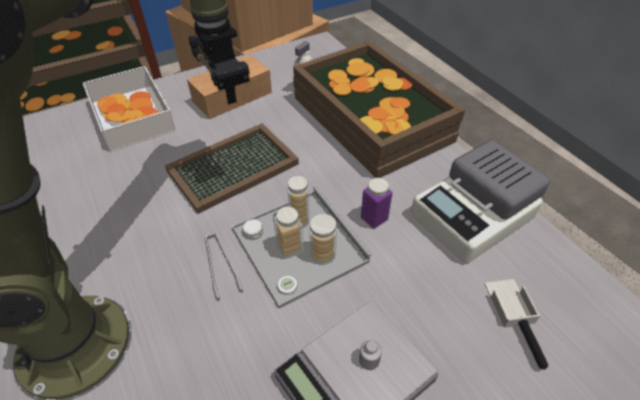

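View pics/t27f.png

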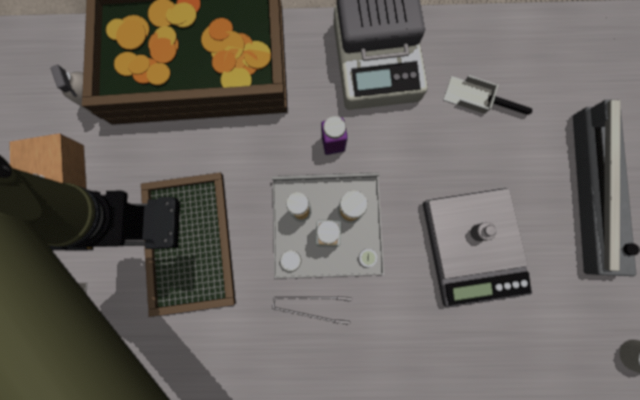

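Emit:
send_rows([
  [[0,0,0],[0,0,0],0.08],
  [[0,0,0],[0,0,0],0.08],
  [[0,0,0],[0,0,0],0.08],
  [[0,0,0],[0,0,0],0.08],
  [[0,0,0],[0,0,0],0.08],
])

```text
time_s: 52.73
tool_pos: [0.5038, 0.3159, 0.2592]
tool_rot: [180.0, 0.0, 90.0]
force: [0.1, -0.3, 0.6]
grip_width: 0.0801
```

```bash
python3 -c "
from h import *
print(env.sign_off())"
```

```text
the job is handed in; nothing more can be done
None
```

The job is done and handed in at about 53 s of the 144 s allowed. I stood the three mango jars on the drying tray, set the check weight gently on the scale's pan, then put the slim, wide and square jars back in their places.

**Last checks:**
- **Jars:** all three stand upright. In the top camera, their lids are within about 0.4 px (under 1 mm) of where they were at the start.
- **Weight:** it stands upright at about (0.503, −0.347). The top camera puts the pan's centre at (0.503, −0.344). The top and side views of the pan differed by 3–4 mm, so that is how closely I know its centre.
- **Bystanders:** the spare lids are where they were to within about 0.2 px. The hygrometer looks unmoved in the pictures, but I took no starting measurement of it.
- **Forces:** every force reading at the end of a move was under 6 N. The gripper ended open and clear of everything, above the drying tray.

No final check failed.

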